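Scoop cooling balls from the pan into the basin

ROBOT

A 6-joint arm with a two-finger parallel gripper is mounted at the origin on the work surface. World frame = base frame: x ahead of the robot, y to its left, z up, the work surface at z = 0. Lengths are in mm, angles in rad, forces in N, time in s.
With the tool pointing down it reaches from about 325 to 850 mm from the base axis. Payload 4.4 kg.
Tool frame: the origin (TCP) lies midway between the tips of the shut fingers; the grasp point (between the pads) lies 19 mm behind it; z points along the fingers, y is the line along which they close (so a half turn about z gives the same grasp; the last joint's range is limited). The gripper opens to 94 mm and grips with 3 to 60 N. Pads are 16 mm wide; open, the fingers measure 119 mm over their backs; the gripper's body (75 mm by 177 mm) begins 78 mm behind the grasp point.
Start: joints at [-1.448, 0.207, 1.542, -0, 1.393, -0.15], TCP at [154.909, -553.742, 205.447] pointing down, gripper open.
Joint ranges: [-2.73, 2.73], [-0.86, 2.22], [0.23, 2.46], [-1.11, 4.25], [0.08, 2.63], [-2.82, 2.82]. Speed limits (rad/s): [2.79, 2.79, 3.14, 3.14, 3.14, 3.14].

INTERFACE

Orientations are given as a unit quaternion [x, y, z, w].
In Python, from plant import ctrl, viewer gives the robot as it stands.
- The arm moves only by the tool carry_out, never from a script. Its argument "motion" is a list of rows, each an object of numbers: "x", "y", "z": the shift along the tool's x, y, z in m; "ax", "ay", "az": the turn, a rotation vector about the tool's x, y, z in rad; "jaw": the opening, from 0 (shut) to 1 (fully open). A call has 1 to 12 rows; each row is the pose to reach, as a shift and turn from the pose commanded when the call began, along the tool's axes at that moment; what a row does not reach only later rows make up. A row lasts 1/8 s, in which the tool goes at most 62.5 mm and 10.7 degrees, less where a joint would pass 70% of its speed; a pose out of reach is approached as far as the arm can. A call with a gripper value outside its range is refused whole. The fingers move at their own pace and stop on an object; the grip force is fixed at half the most. Time passes only in rows, so rows that repeat a pose let the fingers close. It gives the time, the measured TCP pose, the force, the opening and the grip force at its end, in the units of the state.
- ctrl.observe(): the state, without advancing time (a new reading comes with each control period).
- viewer.grab_frame(name): name is "side" or "top"; returns (picture, depth): 384x512x3 uint8, red, green, blue; 384x512 float32, mm along the optical axis (not along the pixel's ray), 0 where there is no reading.
- viewer.calibration(name): a dict with "fx", "fy", "cx", "cy" (pixels), "distortion" ([k1, k2, p1, p2, k3] as OpenCV has them; the pictures are not rectified), "R" (3x3) and "t" (3): a world point X has camera coordinates R X + t. Camera axes: x right, y down, z forward; pixel columns grow to the right and rows downward; lengths in mm; the calibration is good to about 2 mm. A picture is of the moment at which its call begins. calibration takes no time and is no camera call.
- ctrl.job_done(): hands the job in; it is judged then, once.
The state is a dict: "clock": time; "joint_pos": joint angles; "dq": joint speeds; "joint_efforts": joint torques, N m; "position": TCP position; "tool_rot": TCP orientation; "wrist_force": force on the tool from outside, world axes, zero at the start; "moment": the same for the moment, N m; "finger_gap": opening from 0.0 (shut) to 1.0 (fully open); "finger_force": force on a finger pad.
Only numpy, scipy, OpenCV 4.12 (cv2) and the standard library are available. Lean on these libraries where they do the work, as an engineer would, in place of code of your own. Each camera call takes 0.05 s, during which the arm holds its last target. There are 200 camera calls.

TASK

First take the specimen jar out of the pan of cooling balls and stand it on the steel coaster; next draw the scoop out from under the riser shelf, lay it down on the bench and let go. Then take it again so that it can be used, scoop up at least four of the five balls in one load, lift them clear of the pan and empty them into the steel basin, and finally lay the scoop down flat on the bench. Never touch the balls with the fingers, leave no ball on the bench, and leave the other things where they are.

Things in the scene. Friction and masses are not known exactly. Their poses are not given: they have to be found in the camera images.
- pan: grey plastic pan, fixed; outside 290 (x) x 100 (y) x 45 mm high, walls and floor 5 mm thick (inside 280 x 90, 40 deep); flat floor only 44 mm wide, from x = -140 to +117; from there both long sides and the +x end slope up at 45 degrees to 28 mm above the bench. Origin: centre of its underside. Its x axis points roughly left (world +y): the jar starts in its -x half, the balls in its +x half.
- basin: round steel basin, open on top, fixed; 160 mm in diameter at the rim (inside about 154), 140 mm at the foot, 60 mm high, floor 5 mm thick. Origin: centre of its underside. Stands left of the pan, in one of two places, the coaster in the other.
- coaster: flat round steel coaster, fixed, 90 mm in diameter, 6 mm thick. Origin: centre of its underside.
- riser: fixed aluminium riser shelf with a low white hotplate on it, at the right. Footprint 220 (x) x 260 mm (y), board's underside 135 mm above the bench, 12 mm legs along both y sides, hotplate top 191 mm up. Origin: centre of its footprint on the bench. Its +x points out of its open front (front edge at x = +110 mm), roughly to world +y.
- scoop: steel scoop, lies flat, handle under the riser, trough in front of it. Trough 88 mm long, 70 wide outside, metal 2.5 thick, open at the front (+x): flat bottom 36 wide, sides slope up at 45 degrees to 17 mm, then upright to 34 mm; back wall 58. White handle from the back wall, sloping up backwards at 23 degrees: 16 mm wide (y), 22 high. 160 g. Origin: centre of the trough's underside
- scoop_grip (a point): middle of the scoop's handle, at (-94, 0, 77.5) mm in the scoop's frame
- scoop_nose (a point): middle of the front lower edge of the scoop's trough, at (44, 0, 0) mm in the scoop's frame
- scoop_end (a point): rear end of the scoop's handle, at (-149, 0, 100) mm in the scoop's frame
- jar: clear specimen jar with white lid, 38 mm in diameter, 100 mm tall, about 100 g. Origin: centre of its underside; z along its axis. At the start it stands in the pan.
- ball0: white plastic cooling ball, 28 mm in diameter, about 20 g, one of five alike. Origin: its centre.
- ball1: white plastic cooling ball, 28 mm in diameter, about 20 g, one of five alike. Origin: its centre.
- ball2: white plastic cooling ball, 28 mm in diameter, about 20 g, one of five alike. Origin: its centre.
- ball3: white plastic cooling ball, 28 mm in diameter, about 20 g, one of five alike. Origin: its centre.
- ball4: white plastic cooling ball, 28 mm in diameter, about 20 g, one of five alike. Origin: its centre.
- reagent: bystander: brown round bottle 60 mm in diameter, 150 mm tall, beside the pan's far long side. Origin: centre of its underside.
- tipbox: bystander: flat grey box with a clear lid, 112 x 72 x 50 mm high, beside the pan's near long side. Origin: centre of its underside.
- beaker: bystander: open glass beaker 70 mm in diameter, 90 mm tall, beside the scoop on the side away from the robot. Origin: centre of its underside.
- dishes: bystander: stack of three round clear dishes, 90 mm in diameter, 45 mm tall, beside the scoop on the robot's side. Origin: centre of its underside.
- tuberack: bystander: white rack with five capped tubes, 120 x 60 x 90 mm high, beyond the pan on the right. Origin: centre of its underside.
- pot: bystander: small lidded pot 44 mm in diameter, 60 mm tall, left of the basin and coaster. Origin: centre of its underside.

How it is judged (in metres and radians):
On the way, in this order (a step that is already met when the one before it is completed fails the run):
1. the jar stands upright on the coaster, its centre within 25 mm of the coaster's centre, let go (horizontal distance between jar and coaster below 0.025 m and height (world z) of jar below 0.012 m and angle between jar's own z axis and vertical below 0.1 rad and contact force between the fingers and jar below 0.1 N), for 0.2 s.
2. the scoop lies flat and right way up on the bench, its whole handle at least 5 mm in front of the riser's front edge, let go and still (height (world z) of scoop below 0.006 m and angle between scoop's own z axis and vertical below 0.1 rad and linear speed of scoop below 0.02 m/s and x of scoop_end in the frame of riser above 0.115 m and contact force between the fingers and scoop below 0.1 N), for 0.2 s.
3. at least four balls lie in the scoop's trough at once, the scoop raised so that its underside is more than 80 mm above the bench ((((x of ball1 in the frame of scoop between -0.048 and 0.048 m and y of ball1 in the frame of scoop between -0.034 and 0.034 m and z of ball1 in the frame of scoop between 0 and 0.06 m) and (x of ball2 in the frame of scoop between -0.048 and 0.048 m and y of ball2 in the frame of scoop between -0.034 and 0.034 m and z of ball2 in the frame of scoop between 0 and 0.06 m) and (x of ball3 in the frame of scoop between -0.048 and 0.048 m and y of ball3 in the frame of scoop between -0.034 and 0.034 m and z of ball3 in the frame of scoop between 0 and 0.06 m) and (x of ball4 in the frame of scoop between -0.048 and 0.048 m and y of ball4 in the frame of scoop between -0.034 and 0.034 m and z of ball4 in the frame of scoop between 0 and 0.06 m)) or ((x of ball0 in the frame of scoop between -0.048 and 0.048 m and y of ball0 in the frame of scoop between -0.034 and 0.034 m and z of ball0 in the frame of scoop between 0 and 0.06 m) and (x of ball2 in the frame of scoop between -0.048 and 0.048 m and y of ball2 in the frame of scoop between -0.034 and 0.034 m and z of ball2 in the frame of scoop between 0 and 0.06 m) and (x of ball3 in the frame of scoop between -0.048 and 0.048 m and y of ball3 in the frame of scoop between -0.034 and 0.034 m and z of ball3 in the frame of scoop between 0 and 0.06 m) and (x of ball4 in the frame of scoop between -0.048 and 0.048 m and y of ball4 in the frame of scoop between -0.034 and 0.034 m and z of ball4 in the frame of scoop between 0 and 0.06 m)) or ((x of ball0 in the frame of scoop between -0.048 and 0.048 m and y of ball0 in the frame of scoop between -0.034 and 0.034 m and z of ball0 in the frame of scoop between 0 and 0.06 m) and (x of ball1 in the frame of scoop between -0.048 and 0.048 m and y of ball1 in the frame of scoop between -0.034 and 0.034 m and z of ball1 in the frame of scoop between 0 and 0.06 m) and (x of ball3 in the frame of scoop between -0.048 and 0.048 m and y of ball3 in the frame of scoop between -0.034 and 0.034 m and z of ball3 in the frame of scoop between 0 and 0.06 m) and (x of ball4 in the frame of scoop between -0.048 and 0.048 m and y of ball4 in the frame of scoop between -0.034 and 0.034 m and z of ball4 in the frame of scoop between 0 and 0.06 m)) or ((x of ball0 in the frame of scoop between -0.048 and 0.048 m and y of ball0 in the frame of scoop between -0.034 and 0.034 m and z of ball0 in the frame of scoop between 0 and 0.06 m) and (x of ball1 in the frame of scoop between -0.048 and 0.048 m and y of ball1 in the frame of scoop between -0.034 and 0.034 m and z of ball1 in the frame of scoop between 0 and 0.06 m) and (x of ball2 in the frame of scoop between -0.048 and 0.048 m and y of ball2 in the frame of scoop between -0.034 and 0.034 m and z of ball2 in the frame of scoop between 0 and 0.06 m) and (x of ball4 in the frame of scoop between -0.048 and 0.048 m and y of ball4 in the frame of scoop between -0.034 and 0.034 m and z of ball4 in the frame of scoop between 0 and 0.06 m)) or ((x of ball0 in the frame of scoop between -0.048 and 0.048 m and y of ball0 in the frame of scoop between -0.034 and 0.034 m and z of ball0 in the frame of scoop between 0 and 0.06 m) and (x of ball1 in the frame of scoop between -0.048 and 0.048 m and y of ball1 in the frame of scoop between -0.034 and 0.034 m and z of ball1 in the frame of scoop between 0 and 0.06 m) and (x of ball2 in the frame of scoop between -0.048 and 0.048 m and y of ball2 in the frame of scoop between -0.034 and 0.034 m and z of ball2 in the frame of scoop between 0 and 0.06 m) and (x of ball3 in the frame of scoop between -0.048 and 0.048 m and y of ball3 in the frame of scoop between -0.034 and 0.034 m and z of ball3 in the frame of scoop between 0 and 0.06 m))) and height (world z) of scoop above 0.08 m), for 0.2 s.
At the end, for the whole second after the job is handed in: At least four balls at rest in the basin, any fifth in basin or pan; jar upright (within 5 degrees) on the coaster, within 25 mm of its centre; scoop flat, right way up and still on the bench (underside within 6 mm of it), its whole handle at least 5 mm in front of the riser's front edge ((((horizontal distance between ball1 and basin below 0.07 m and height (world z) of ball1 below 0.06 m) and (horizontal distance between ball2 and basin below 0.07 m and height (world z) of ball2 below 0.06 m) and (horizontal distance between ball3 and basin below 0.07 m and height (world z) of ball3 below 0.06 m) and (horizontal distance between ball4 and basin below 0.07 m and height (world z) of ball4 below 0.06 m)) or ((horizontal distance between ball0 and basin below 0.07 m and height (world z) of ball0 below 0.06 m) and (horizontal distance between ball2 and basin below 0.07 m and height (world z) of ball2 below 0.06 m) and (horizontal distance between ball3 and basin below 0.07 m and height (world z) of ball3 below 0.06 m) and (horizontal distance between ball4 and basin below 0.07 m and height (world z) of ball4 below 0.06 m)) or ((horizontal distance between ball0 and basin below 0.07 m and height (world z) of ball0 below 0.06 m) and (horizontal distance between ball1 and basin below 0.07 m and height (world z) of ball1 below 0.06 m) and (horizontal distance between ball3 and basin below 0.07 m and height (world z) of ball3 below 0.06 m) and (horizontal distance between ball4 and basin below 0.07 m and height (world z) of ball4 below 0.06 m)) or ((horizontal distance between ball0 and basin below 0.07 m and height (world z) of ball0 below 0.06 m) and (horizontal distance between ball1 and basin below 0.07 m and height (world z) of ball1 below 0.06 m) and (horizontal distance between ball2 and basin below 0.07 m and height (world z) of ball2 below 0.06 m) and (horizontal distance between ball4 and basin below 0.07 m and height (world z) of ball4 below 0.06 m)) or ((horizontal distance between ball0 and basin below 0.07 m and height (world z) of ball0 below 0.06 m) and (horizontal distance between ball1 and basin below 0.07 m and height (world z) of ball1 below 0.06 m) and (horizontal distance between ball2 and basin below 0.07 m and height (world z) of ball2 below 0.06 m) and (horizontal distance between ball3 and basin below 0.07 m and height (world z) of ball3 below 0.06 m))) and ((x of ball0 in the frame of pan between -0.141 and 0.141 m and y of ball0 in the frame of pan between -0.046 and 0.046 m and z of ball0 in the frame of pan between 0 and 0.055 m) or (horizontal distance between ball0 and basin below 0.07 m and height (world z) of ball0 below 0.06 m)) and ((x of ball1 in the frame of pan between -0.141 and 0.141 m and y of ball1 in the frame of pan between -0.046 and 0.046 m and z of ball1 in the frame of pan between 0 and 0.055 m) or (horizontal distance between ball1 and basin below 0.07 m and height (world z) of ball1 below 0.06 m)) and ((x of ball2 in the frame of pan between -0.141 and 0.141 m and y of ball2 in the frame of pan between -0.046 and 0.046 m and z of ball2 in the frame of pan between 0 and 0.055 m) or (horizontal distance between ball2 and basin below 0.07 m and height (world z) of ball2 below 0.06 m)) and ((x of ball3 in the frame of pan between -0.141 and 0.141 m and y of ball3 in the frame of pan between -0.046 and 0.046 m and z of ball3 in the frame of pan between 0 and 0.055 m) or (horizontal distance between ball3 and basin below 0.07 m and height (world z) of ball3 below 0.06 m)) and ((x of ball4 in the frame of pan between -0.141 and 0.141 m and y of ball4 in the frame of pan between -0.046 and 0.046 m and z of ball4 in the frame of pan between 0 and 0.055 m) or (horizontal distance between ball4 and basin below 0.07 m and height (world z) of ball4 below 0.06 m)) and linear speed of each of ball0, ball1, ball2, ball3, ball4 below 0.05 m/s and horizontal distance between jar and coaster below 0.025 m and height (world z) of jar below 0.012 m and angle between each of jar, scoop's own z axis and vertical below 0.1 rad and height (world z) of scoop below 0.006 m and linear speed of scoop below 0.02 m/s and x of scoop_end in the frame of riser above 0.115 m); the robot touches nothing.
It fails at once if a bystander (brown bottle, tip box, beaker, stack of dishes, tube rack or small lidded pot) is pushed more than 30 mm from its place or tipped over (distance of any of reagent, tipbox, beaker, dishes, tuberack, pot from where it was at the start of the episode above 0.03 m or angle between any of reagent, tipbox, beaker, dishes, tuberack, pot's own z axis and vertical above 0.5 rad).
It fails at once if the specimen jar is tipped by more than 30 degrees (angle between jar's own z axis and vertical above 0.52 rad).
It fails at once if the fingers touch a cooling ball (more than 1 N) (contact force between the fingers and ball0 above 1 N or contact force between the fingers and ball1 above 1 N or contact force between the fingers and ball2 above 1 N or contact force between the fingers and ball3 above 1 N or contact force between the fingers and ball4 above 1 N).
It also fails if it takes over 72 s, if anything falls off the work surface, if the arm or the gripper's body presses on something with over 40 N, if the wrist force passes 120 N, or if a joint passes its speed limit or range.

## Working session

There is one attempt and no reset: what is moved stays moved. The work goes in short steps, Python scripts to look and compute and a tool call to move; the robot and the scene stay as the last step left them, time stands still between calls to the robot, and variables do not carry over. Pictures are saved under pics/ and viewed, at most 10 in all, crops included, and the job is handed in when it is done.

Besides the shell and the picture viewer there is one more tool, called as a command line: name --argument value ..., lists and objects as JSON in quotes. carry_out: Moves the arm, as the interface text tells. Its arguments: {"type":"object","properties":{"motion":{"type":"array","items":{"type":"object","properties":{"x":{"type":"number"},"y":{"type":"number"},"z":{"type":"number"},"ax":{"type":"number"},"ay":{"type":"number"},"az":{"type":"number"},"jaw":{"type":"number"}}}}},"required":["motion"]}

```bash
mkdir -p pics; ls; python3 - <<'E'
from plant import ctrl, viewer
import cv2,numpy as np
s=ctrl.observe(); print(s)
for n in("top","side"):
    p,d=viewer.grab_frame(n); c=viewer.calibration(n); print(n,{k:np.round(v,3).tolist() for k,v in c.items()})
    cv2.imwrite(f"pics/{n}0.png",p[:,:,::-1]); np.savez(f"pics/{n}0.npz",p=p,d=d)
E
```

```text
pics
{'clock': 0.0, 'joint_pos': array([-1.44852357e+00,  2.07417363e-01,  1.54295354e+00, -5.52319013e-05,
        1.39348088e+00, -1.50490512e-01]), 'dq': array([-0.00128075, -0.0013028 , -0.00187482, -0.00066093, -0.00065868,
        0.00016083]), 'joint_efforts': array([-2.20083402e-04, -3.70878267e+01, -2.81416011e+01,  6.98004733e-02,
        3.60864121e-02, -1.69075415e-04]), 'position': array([ 154.77773601, -552.93667939,  204.2925091 ]), 'tool_rot': array([ 9.90713132e-01,  1.35964013e-01, -1.12384182e-05, -1.12983194e-03]), 'wrist_force': array([-0.29724156, -0.61922736,  0.26580534]), 'moment': array([ 0.00343071, -0.00709977,  0.01982495]), 'finger_force': 0.0, 'finger_gap': 1.0003929782907295}
top {'fx': 382.265, 'fy': 382.265, 'cx': 253.36, 'cy': 195.41, 'distortion': [-0.036, 0.0, 0.0, 0.0, 0.0], 'R': [[-0.001, -1.0, 0.001], [-0.992, 0.001, -0.123], [0.123, -0.001, -0.992]], 't': [-33.783, 516.029, 1382.29]}
side {'fx': 495.747, 'fy': 495.747, 'cx': 246.714, 'cy': 191.261, 'distortion': [0.055, 0.0, 0.0, 0.0, 0.0], 'R': [[-0.846, -0.533, -0.004], [-0.302, 0.485, -0.82], [0.44, -0.693, -0.572]], 't': [420.705, 262.436, 1297.675]}
```

View pics/top0.png

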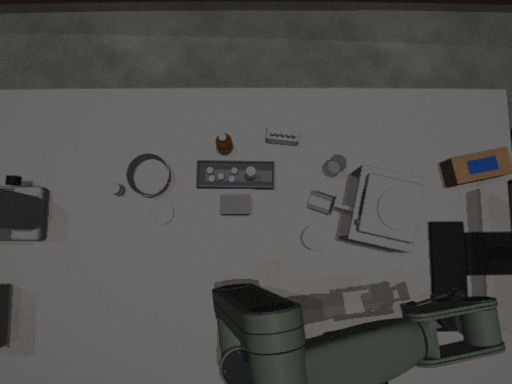

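View pics/side0.png

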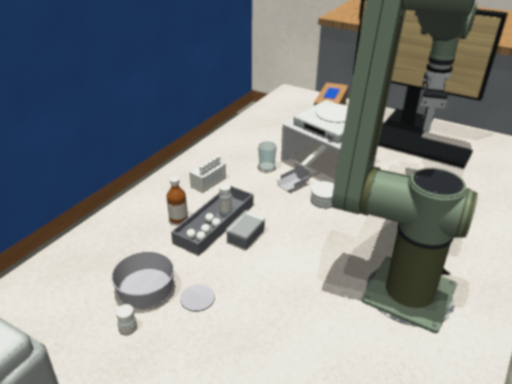

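The top view shows the pan at (197-274, 162-188), with the jar at (251,172) and the balls at about (210-235, 170-180). The basin is at (149,176), the coaster at (161,212), and the scoop trough at (321,202) with its handle running to (350,210). Next I'll make helpers and measure.

```bash
cat > h.py <<'E'
import numpy as np, cv2
from plant import ctrl, viewer
from scipy.spatial.transform import Rotation as Ro
def K(c): return np.array([[c['fx'],0,c['cx']],[0,c['fy'],c['cy']],[0,0,1.]]),np.array(c['distortion'],float)
def rays(n,uv):
    c=viewer.calibration(n);k,d=K(c);R=np.array(c['R']);t=np.array(c['t'])
    q=cv2.undistortPoints(np.float64(uv).reshape(-1,1,2),k,d).reshape(-1,2)
    return -R.T@t, np.c_[q,np.ones(len(q))]@R      # centre, dirs (unit depth)
def onplane(n,uv,z):
    o,v=rays(n,uv); return o+v*((z-o[2])/v[:,2])[:,None]
def cloud(n,d):
    H,W=d.shape; u,v=np.meshgrid(np.arange(W),np.arange(H)); o,r=rays(n,np.c_[u.ravel(),v.ravel()])
    P=o+r*d.ravel()[:,None]; P[d.ravel()==0]=np.nan; return P.reshape(H,W,3)
def proj(n,X):
    c=viewer.calibration(n);k,d=K(c); return cv2.projectPoints(np.float64(X).reshape(-1,3),cv2.Rodrigues(np.array(c['R']))[0],np.array(c['t']),k,d)[0].reshape(-1,2)
E
python3 - <<'E'
from h import *
f=np.load('pics/top0.npz');p,d=f['p'],f['d'];P=cloud('top',d)
x0,y0,x1,y1=100,120,430,255
np.save('pics/P.npy',P)
z=P[...,2]
print('bench z',np.nanmedian(z[230:260,200:260]))
im=cv2.convertScaleAbs(p[:,:,::-1],alpha=1.6)
zz=cv2.applyColorMap(np.uint8(np.clip(np.nan_to_num(z)*1.5,0,255)),cv2.COLORMAP_JET)
a=np.vstack([cv2.resize(q[y0:y1,x0:x1-100],None,fx=3.4,fy=2.2*1.0,interpolation=cv2.INTER_CUBIC) for q in (im,zz)])
a=np.vstack([cv2.resize(q[140:250,105:365],None,fx=3,fy=3,interpolation=cv2.INTER_CUBIC)[:300] for q in (im[10:],zz[10:])])
cv2.imwrite('pics/z0.png',a[:600,:780])
# rough objects
def blob(m,nm):
    n,l,s,c=cv2.connectedComponentsWithStats(m.astype(np.uint8))
    for i in range(1,n):
        if s[i,4]>15:
            q=P[l==i]; print(nm,s[i].tolist(),np.round(np.nanmedian(q,0)),np.round(np.nanmin(q,0)),np.round(np.nanmax(q,0)))
m=(z>8)&(z<260); m[:130-10]=0; m[255:]=0; m[:,:100]=0; m[:,430:]=0
blob(m,'obj')
E
```

```text
bench z 0.34340145454780213
obj [266, 123, 34, 23, 586] [ 739. -143.   59.] [ 713. -210.    9.] [785. -82.  97.]
obj [216, 133, 17, 22, 296] [695.  70. 102.] [676.  44.   9.] [735. 103. 157.]
obj [125, 153, 46, 43, 619] [610. 394.  37.] [514. 276.   8.] [672. 454.  69.]
obj [326, 154, 22, 21, 262] [ 634. -346.   62.] [ 593. -372.    9.] [ 660. -303.   97.]
obj [196, 159, 79, 31, 1620] [600.  42.  25.] [ 543. -111.    8.] [659. 178. 112.]
obj [307, 165, 118, 88, 5524] [ 457. -466.  183.] [ 307. -683.    8.] [ 609. -234.  200.]
obj [217, 171, 8, 9, 50] [589.  89.  28.] [578.  75.   8.] [612. 103.  36.]
obj [109, 183, 16, 13, 153] [539. 467.  58.] [519. 454.   9.] [561. 495.  69.]
obj [220, 194, 32, 21, 616] [482.  33.  50.] [446. -25.   9.] [520.  88.  61.]
obj [164, 204, 11, 10, 24] [471. 280.  10.] [453. 263.   8.] [486. 301.  15.]
obj [151, 208, 20, 16, 65] [449. 308.   9.] [415. 277.   8.] [472. 350.  13.]
obj [428, 222, 2, 12, 18] [ 399. -690.   14.] [ 376. -693.    9.] [ 417. -687.   18.]
obj [302, 225, 26, 25, 513] [ 362. -255.   45.] [ 319. -302.   10.] [ 406. -212.   53.]
```

View pics/z0.png

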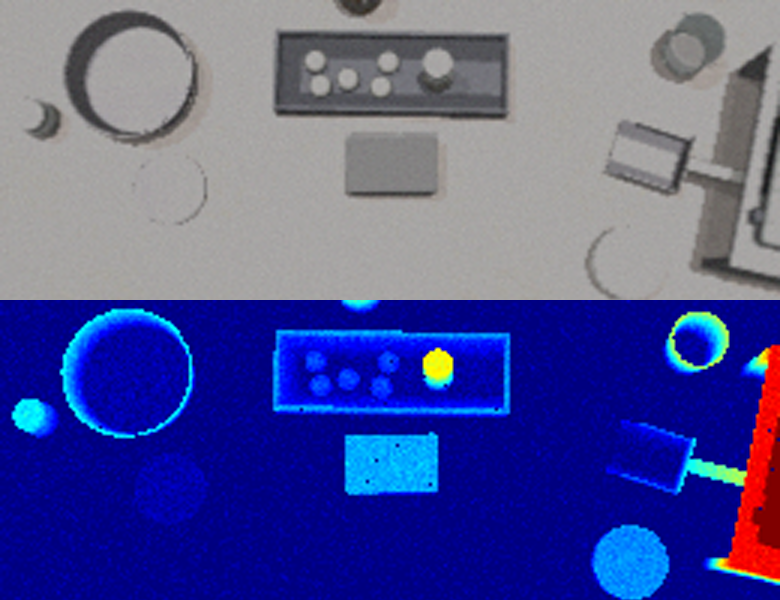

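```bash
python3 - <<'E'
from h import *
P=np.load('pics/P.npy');z=P[...,2];f=np.load('pics/top0.npz')
U,V=np.meshgrid(np.arange(512),np.arange(384))
def reg(u0,v0,u1,v1,a,b): return (U>=u0)&(U<=u1)&(V>=v0)&(V<=v1)&(z>a)&(z<b)
def xy(m): return np.float32(P[m][:,:2])
def rect(m,n): r=cv2.minAreaRect(xy(m)); print(n,np.round(r[0]),np.round(r[1]),round(r[2],1),m.sum())
def circ(m,n):
    q=xy(m); print(n,'encl',[np.round(v,1) for v in cv2.minEnclosingCircle(q)],'mean',np.round(q.mean(0),1),'medz',np.median(z[m]))
rect(reg(193,155,278,192,38,52),'pan')
circ(reg(240,160,262,182,92,120),'jarlid')
circ(reg(120,148,173,197,50,70),'basin')
m=reg(145,200,178,228,3.5,15);
m=cv2.morphologyEx(m.astype(np.uint8),cv2.MORPH_OPEN,np.ones((3,3),np.uint8))>0; circ(m,'coaster')
for n,b,zz in(('reagent',(214,128,236,158),(100,170)),('beaker',(322,150,350,178),(80,100)),('dishes',(300,222,330,252),(40,55)),('pot',(109,180,128,198),(50,70))):
    circ(reg(*b,*zz),n)
rect(reg(218,190,256,218,45,60),'tipbox')
# balls by brightness
g=cv2.cvtColor(f['p'],cv2.COLOR_RGB2GRAY)
m=(g>115)&(U>200)&(U<245)&(V>163)&(V<186); n,l,s,c=cv2.connectedComponentsWithStats(m.astype(np.uint8))
for i in range(1,n):
    if s[i,4]>8: print('ball',c[i].round(1),s[i,4],np.round(np.nanmedian(P[l==i],0),1),onplane('top',c[i],22).round(1))
# riser/handle/scoop
b=reg(345,165,430,255,110,150);rect(reg(340,160,430,255,136,162),'riserboard')
rect(reg(340,160,430,255,170,205),'hot')
m=reg(333,195,355,215,45,110); q=P[m]; 
m2=reg(336,200,352,214,58,110); q=P[m2]; A=np.polyfit(q[:,1],q[:,0],1); print('handle slope',A, 'y',q[:,1].min(),q[:,1].max(),'z(y)',np.polyfit(q[:,1],q[:,2],1),'x-z', np.round(q.mean(0)))
m=reg(303,185,340,215,4,45); r=cv2.minAreaRect(xy(m)); print('trough',r, m.sum())
m=reg(325,185,340,215,42,62); print('back',P[m].round().tolist()[:30])
E
```

```text
pan [597.  34.] [290. 102.] 89.5 350
jarlid encl [array([594.7, -24.2]), np.float64(17.2)] mean [594.1 -24.4] medz 105.96721451295889
basin encl [array([592.9, 355.5]), np.float64(81.1)] mean [601.  370.3] medz 59.06429826087924
coaster encl [array([453.5, 312.8]), np.float64(45.0)] mean [455.  312.8] medz 7.1350680895297955
reagent encl [array([706. ,  74.4]), np.float64(27.0)] mean [702.2  72.9] medz 115.68853873204466
beaker encl [array([ 627.3, -337.4]), np.float64(34.8)] mean [ 628. -339.] medz 88.69460048617384
dishes encl [array([ 362.4, -257. ]), np.float64(44.9)] mean [ 361.9 -257. ] medz 45.02769146401579
pot encl [array([548.4, 458.6]), np.float64(37.3)] mean [542.9 469.3] medz 60.64114292468389
tipbox [482.  32.] [ 70. 111.] 1.6 572
riserboard [ 458. -487.] [221. 262.] 77.1 1461
hot [ 458. -486.] [199. 202.] 77.1 3471
handle slope [3.39503050e-01 5.89665812e+02] y -383.65225052601176 -331.3887375649192 z(y) [ -0.43563187 -76.39234608] x-z [ 468. -358.   79.]
trough ((501.9446105957031, -291.11212158203125), (113.8795166015625, 140.22357177734375), 0.004591137170791626) 380
back [[510.0, -334.0, 62.0], [508.0, -334.0, 45.0], [507.0, -335.0, 57.0], [505.0, -334.0, 45.0], [503.0, -335.0, 55.0], [500.0, -332.0, 51.0], [496.0, -331.0, 57.0], [493.0, -329.0, 47.0], [492.0, -330.0, 61.0], [489.0, -329.0, 50.0], [485.0, -327.0, 58.0], [482.0, -326.0, 46.0], [481.0, -326.0, 61.0], [478.0, -324.0, 53.0], [474.0, -323.0, 57.0], [474.0, -326.0, 59.0], [472.0, -322.0, 44.0], [471.0, -331.0, 54.0], [470.0, -333.0, 61.0], [467.0, -320.0, 51.0], [467.0, -323.0, 57.0], [467.0, -341.0, 56.0], [463.0, -318.0, 61.0], [459.0, -319.0, 57.0], [456.0, -317.0, 49.0], [456.0, -318.0, 60.0], [452.0, -316.0, 54.0], [448.0, -315.0, 57.0]]
```

```bash
cat >> h.py <<'E'
def down(yaw,tilt=(0,0,0)):
    "tool pointing down, tool x at yaw deg; tilt = world rotvec deg applied after"
    return Ro.from_rotvec(np.radians(tilt))*Ro.from_matrix(np.c_[[np.cos(np.radians(yaw)),np.sin(np.radians(yaw)),0],[np.sin(np.radians(yaw)),-np.cos(np.radians(yaw)),0],[0,0,-1]])
def to(p,R=None,lab='',frm=None):
    s=ctrl.observe(); p0,R0=(s['position'],Ro.from_quat(s['tool_rot'])) if frm is None else frm
    R=R0 if R is None else R
    print(lab,'xyz',np.round(R0.inv().apply(np.array(p)-p0)/1000,4),'rot',np.round((R0.inv()*R).as_rotvec(),4))
def log():
    s=ctrl.observe(); open('fk.txt','a').write(' '.join(map(str,[*s['joint_pos'],*s['position'],*s['tool_rot']]))+'\n')
    print(round(s['clock'],2),s['position'].round(1),'rot',Ro.from_quat(s['tool_rot']).as_matrix().round(3).tolist(),'q',s['joint_pos'].round(2),'F',s['wrist_force'].round(1),'gap',round(s['finger_gap'],3),s['finger_force'])
E
python3 - <<'E'
from h import *
log()
R=down(0)
to((594.5,-24,170),R,'above jar')
P=np.load('pics/P.npy');f=np.load('pics/top0.npz');g=cv2.cvtColor(f['p'],cv2.COLOR_RGB2GRAY).astype(int)
r=g[163:188,203:243]; print(r.max())
m=np.zeros(g.shape,np.uint8); m[163:188,203:243]=(r>r.max()*.8); n,l,s,c=cv2.connectedComponentsWithStats(m)
for i in range(1,n): print('ball',c[i].round(1),s[i,4],np.nanmedian(P[l==i],0).round(),onplane('top',c[i],25).round(1))
z=P[...,2]; U,V=np.meshgrid(np.arange(512),np.arange(384))
for v in [(214,128,236,158)]:
    k=(U>=v[0])&(U<=v[2])&(V>=v[1])&(V<=v[3])
    for a in (60,80,100,120,140): q=P[k&(z>a)&(z<a+20)]; print('reag',a,len(q),q[:,:2].min(0).round(),q[:,:2].max(0).round())
E
```

```text
0.1 [ 154.8 -553.   204.4] rot [[0.963, 0.269, -0.0], [0.269, -0.963, 0.002], [0.0, -0.002, -1.0]] q [-1.45  0.21  1.54 -0.    1.39 -0.15] F [ 0.4 -0.1 -0.6] gap 0.998 0.0
above jar xyz [ 0.5659 -0.3909  0.0354] rot [-0.0021 -0.      0.2728]
108
ball [209.6 169.6] 30 [612. 128.  31.] [[614.4 129.6  25. ]]
ball [233.8 170.1] 28 [611.  38.  30.] [[612.3  39.   25. ]]
ball [220.5 175.5] 32 [591.  88.  30.] [[592.   88.6  25. ]]
ball [211.3 177.8] 30 [582. 123.  31.] [[583.3 122.8  25. ]]
ball [231.4 178.4] 30 [581.  49.  29.] [[581.1  47.8  25. ]]
reag 60 24 [677.  44.] [709. 103.]
reag 80 61 [677.  46.] [735. 100.]
reag 100 95 [684.  49.] [728.  99.]
reag 120 12 [694.  59.] [706.  87.]
reag 140 54 [694.  60.] [720.  85.]
```

carry_out --motion '[{"x":0.566,"y":-0.391,"z":0.035,"az":0.273,"jaw":1},{"x":0.566,"y":-0.391,"z":0.035,"az":0.273,"jaw":1},{"x":0.566,"y":-0.391,"z":0.035,"az":0.273,"jaw":1},{"x":0.566,"y":-0.391,"z":0.035,"az":0.273,"jaw":1},{"x":0.566,"y":-0.391,"z":0.035,"az":0.273,"jaw":1},{"x":0.566,"y":-0.391,"z":0.035,"az":0.273,"jaw":1},{"x":0.566,"y":-0.391,"z":0.035,"az":0.273,"jaw":1},{"x":0.566,"y":-0.391,"z":0.035,"az":0.273,"jaw":1},{"x":0.566,"y":-0.391,"z":0.035,"az":0.273,"jaw":1},{"x":0.566,"y":-0.391,"z":0.035,"az":0.273,"jaw":1},{"x":0.566,"y":-0.391,"z":0.035,"az":0.273,"jaw":1},{"x":0.566,"y":-0.391,"z":0.035,"az":0.273,"jaw":1}]'

```text
invalid input at $.motion[0]: expected keys x, y, z, ax, ay, az, jaw
```

```bash
python3 - <<'E'
from h import *
log(); to((594.5,-24,62),down(0),'jar')
E
```

```text
0.1 [ 154.8 -553.   204.4] rot [[0.963, 0.269, -0.0], [0.269, -0.963, 0.002], [0.0, -0.002, -1.0]] q [-1.45  0.21  1.54 -0.    1.39 -0.15] F [ 0.4 -0.1 -0.6] gap 0.998 0.0
jar xyz [ 0.5659 -0.3907  0.1434] rot [-0.0021 -0.      0.2728]
```

All keys are needed in every row.

carry_out --motion '[{"x":0.566,"y":-0.391,"z":0.035,"ax":0,"ay":0,"az":0.273,"jaw":1},{"x":0.566,"y":-0.391,"z":0.035,"ax":0,"ay":0,"az":0.273,"jaw":1},{"x":0.566,"y":-0.391,"z":0.035,"ax":0,"ay":0,"az":0.273,"jaw":1},{"x":0.566,"y":-0.391,"z":0.035,"ax":0,"ay":0,"az":0.273,"jaw":1},{"x":0.566,"y":-0.391,"z":0.035,"ax":0,"ay":0,"az":0.273,"jaw":1},{"x":0.566,"y":-0.391,"z":0.035,"ax":0,"ay":0,"az":0.273,"jaw":1},{"x":0.566,"y":-0.391,"z":0.035,"ax":0,"ay":0,"az":0.273,"jaw":1},{"x":0.566,"y":-0.391,"z":0.035,"ax":0,"ay":0,"az":0.273,"jaw":1},{"x":0.566,"y":-0.391,"z":0.035,"ax":0,"ay":0,"az":0.273,"jaw":1},{"x":0.566,"y":-0.391,"z":0.035,"ax":0,"ay":0,"az":0.273,"jaw":1},{"x":0.566,"y":-0.391,"z":0.035,"ax":0,"ay":0,"az":0.273,"jaw":1},{"x":0.566,"y":-0.391,"z":0.035,"ax":0,"ay":0,"az":0.273,"jaw":1}]'

```text
clock: 1.6
position: [595.7, -21.0, 169.2]
tool_rot: [1.0, 0.003, -0.001, -0.001]
wrist_force: [-0.4, -0.3, -0.1]
finger_gap: 1.001
finger_force: 0.0
```

```bash
python3 - <<'E'
from h import *
log(); to((594.5,-24,62),down(0),'jar')
E
```

```text
1.6 [595.7 -21.  169.2] rot [[1.0, 0.006, -0.001], [0.006, -1.0, 0.001], [-0.001, -0.001, -1.0]] q [-0.18  0.28  1.53  0.    1.34  1.38] F [-0.4 -0.3 -0.1] gap 1.001 0.0
jar xyz [-0.0011  0.0031  0.1072] rot [-0.0011  0.0013  0.0055]
```

carry_out --motion '[{"x":0,"y":-0.001,"z":0.05,"ax":0,"ay":0,"az":0,"jaw":1},{"x":0,"y":-0.001,"z":0.09,"ax":0,"ay":0,"az":0,"jaw":1},{"x":0,"y":-0.001,"z":0.107,"ax":0,"ay":0,"az":0,"jaw":1},{"x":0,"y":-0.001,"z":0.107,"ax":0,"ay":0,"az":0,"jaw":0.5},{"x":0,"y":-0.001,"z":0.107,"ax":0,"ay":0,"az":0,"jaw":0.3},{"x":0,"y":-0.001,"z":0.107,"ax":0,"ay":0,"az":0,"jaw":0.1},{"x":0,"y":-0.001,"z":0.107,"ax":0,"ay":0,"az":0,"jaw":0.1},{"x":0,"y":-0.001,"z":0.107,"ax":0,"ay":0,"az":0,"jaw":0.1}]'

```text
clock: 2.6
position: [595.0, -23.7, 64.1]
tool_rot: [1.0, -0.0, 0.001, 0.0]
wrist_force: [-0.5, 0.0, -0.1]
finger_gap: 0.506
finger_force: 0.0
```

```bash
python3 - <<'E'
from h import *
log()
E
```

```text
2.6 [595.  -23.7  64.1] rot [[1.0, -0.0, 0.001], [-0.0, -1.0, -0.0], [0.001, 0.0, -1.0]] q [-0.19  0.4   1.61 -0.    1.13  1.39] F [-0.5  0.  -0.1] gap 0.506 0.0
```

carry_out --motion '[{"x":0,"y":0,"z":0,"ax":0,"ay":0,"az":0,"jaw":0.1},{"x":0,"y":0,"z":0,"ax":0,"ay":0,"az":0,"jaw":0.1},{"x":0,"y":0,"z":0,"ax":0,"ay":0,"az":0,"jaw":0.1},{"x":0,"y":0,"z":0,"ax":0,"ay":0,"az":0,"jaw":0.1},{"x":0,"y":0,"z":-0.02,"ax":0,"ay":0,"az":0,"jaw":0.1},{"x":0,"y":0,"z":-0.06,"ax":0,"ay":0,"az":0,"jaw":0.1},{"x":0,"y":0,"z":-0.09,"ax":0,"ay":0,"az":0,"jaw":0.1}]'

```text
clock: 3.48
position: [595.3, -23.7, 156.1]
tool_rot: [1.0, -0.0, 0.001, 0.0]
wrist_force: [-0.2, 0.3, 0.6]
finger_gap: 0.393
finger_force: 29.8
```

```bash
python3 - <<'E'
from h import *
log()
E
```

```text
3.48 [595.3 -23.7 156.1] rot [[1.0, -0.0, 0.002], [-0.0, -1.0, -0.0], [0.002, 0.0, -1.0]] q [-0.19  0.29  1.54  0.    1.31  1.39] F [-0.2  0.3  0.6] gap 0.393 29.825153653073357
```

carry_out --motion '[{"x":-0.021,"y":-0.05,"z":0,"ax":0,"ay":0,"az":0,"jaw":0.1},{"x":-0.042,"y":-0.1,"z":0,"ax":0,"ay":0,"az":0,"jaw":0.1},{"x":-0.063,"y":-0.15,"z":0,"ax":0,"ay":0,"az":0,"jaw":0.1},{"x":-0.084,"y":-0.2,"z":0,"ax":0,"ay":0,"az":0,"jaw":0.1},{"x":-0.105,"y":-0.25,"z":0,"ax":0,"ay":0,"az":0,"jaw":0.1},{"x":-0.126,"y":-0.3,"z":0,"ax":0,"ay":0,"az":0,"jaw":0.1},{"x":-0.1415,"y":-0.337,"z":0,"ax":0,"ay":0,"az":0,"jaw":0.1},{"x":-0.1415,"y":-0.337,"z":0.03,"ax":0,"ay":0,"az":0,"jaw":0.1},{"x":-0.1415,"y":-0.337,"z":0.06,"ax":0,"ay":0,"az":0,"jaw":0.1},{"x":-0.1415,"y":-0.337,"z":0.08,"ax":0,"ay":0,"az":0,"jaw":0.1},{"x":-0.1415,"y":-0.337,"z":0.089,"ax":0,"ay":0,"az":0,"jaw":0.1},{"x":-0.1415,"y":-0.337,"z":0.089,"ax":0,"ay":0,"az":0,"jaw":0.1}]'

```text
clock: 4.97
position: [453.8, 313.6, 65.3]
tool_rot: [1.0, -0.0, 0.001, -0.0]
wrist_force: [-0.3, -0.7, 0.1]
finger_gap: 0.392
finger_force: 29.9
```

```bash
python3 - <<'E'
from h import *
log()
p,d=viewer.grab_frame('side'); cv2.imwrite('pics/s1.png',cv2.resize(p[200:350,80:280,::-1],None,fx=3,fy=3))
E
```

```text
4.97 [453.8 313.6  65.3] rot [[1.0, -0.0, 0.001], [-0.0, -1.0, 0.001], [0.001, -0.001, -1.0]] q [0.45 0.31 1.72 0.   1.1  2.02] F [-0.3 -0.7  0.1] gap 0.392 29.93859281204891
```

View pics/s1.png

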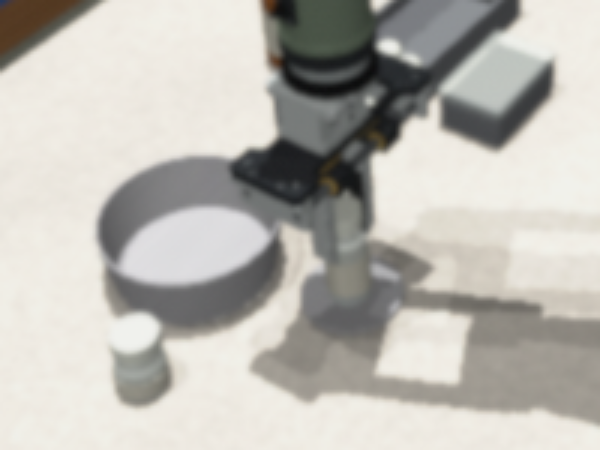

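The crop shows the jar upright over the coaster, at about (350,295). I'll release it and lift.

carry_out --motion '[{"x":0,"y":0,"z":0,"ax":0,"ay":0,"az":0,"jaw":0.7},{"x":0,"y":0,"z":0,"ax":0,"ay":0,"az":0,"jaw":0.7},{"x":0,"y":0,"z":0,"ax":0,"ay":0,"az":0,"jaw":0.7},{"x":0,"y":0,"z":-0.03,"ax":0,"ay":0,"az":0,"jaw":0.7},{"x":0,"y":0,"z":-0.08,"ax":0,"ay":0,"az":0,"jaw":0.7},{"x":0,"y":0,"z":-0.14,"ax":0,"ay":0,"az":0,"jaw":0.7}]'

```text
clock: 5.78
position: [452.2, 312.8, 204.7]
tool_rot: [1.0, -0.0, -0.001, 0.001]
wrist_force: [1.1, 1.0, 0.1]
finger_gap: 0.702
finger_force: 0.0
```

```bash
cat > fk.py <<'E'
import numpy as np
from scipy.optimize import least_squares
from scipy.spatial.transform import Rotation as Ro
L=np.array([-2.73,-.86,.23,-1.11,.08,-2.82]);U=np.array([2.73,2.22,2.46,4.25,2.63,2.82])
def fk(q,k):
    d1,a1,a2,a3,d4,d6=k
    rz=lambda a:Ro.from_euler('z',a); ry=lambda a:Ro.from_euler('y',a)
    # arm at q=0: upper arm up; j3 bends forward; forearm along its local z
    R=rz(q[0]); p=R.apply([a1,0,d1]); R=R*ry(q[1]); p=p+R.apply([0,0,a2]); R=R*ry(q[2]); p=p+R.apply([a3,0,d4])
    R=R*rz(q[3])*ry(q[4]); p=p+R.apply([0,0,d6]); return p,R*rz(q[5])
E
python3 - <<'E'
from h import *; from fk import *
log()
D=np.loadtxt('fk.txt')
def rs(k): return np.concatenate([fk(r[:6],k)[0]-r[6:9] for r in D])
for x0 in ([350,0,400,0,400,200],[300,50,350,50,350,250]):
    s=least_squares(rs,x0); print(s.x.round(1),np.abs(s.fun).max().round(2))
for r in D[[0,-1]]:
    print((fk(r[:6],s.x)[1].inv()*Ro.from_quat(r[9:])).as_matrix().round(2).tolist())
E
```

```text
5.78 [452.2 312.8 204.7] rot [[1.0, -0.0, -0.003], [-0.0, -1.0, -0.001], [-0.003, 0.001, -1.0]] q [0.45 0.16 1.6  0.   1.39 2.02] F [1.1 1.  0.1] gap 0.702 0.0
[11309.     23.4   291.4   131.3   537.1 11164.9] 87.56
[11309.     23.4   291.4   131.3   537.1 11164.9] 87.56
[[0.0, -1.0, -0.0], [1.0, 0.0, 0.0], [-0.0, -0.0, 1.0]]
[[0.0, -1.0, 0.0], [1.0, 0.0, -0.0], [0.0, 0.0, 1.0]]
```

```bash
cat >> fk.py <<'E'
C=Ro.from_euler('z',np.pi/2)
def FK(q,k):
    p,R=fk(np.array(q)+np.array([k[6],k[7],k[8],0,-k[7]-k[8],k[6]]),k[:6]); return p,R*C
def fit(D):
    def rs(k): return np.concatenate([np.r_[FK(r[:6],k)[0]-r[6:9],300*(FK(r[:6],k)[1].inv()*Ro.from_quat(r[9:])).as_rotvec()] for r in D]+[(k-k0)*[.003]*6+0 if False else (k-k0)*np.array([.003]*6+[.1]*3)])
    k0=np.array([350,0,400,0,400,220,.15,0,0.]); s=least_squares(rs,k0); return s.x,s.fun
def IK(p,R,k,q0):
    f=lambda q:np.r_[FK(q,k)[0]-p,300*(FK(q,k)[1].inv()*R).as_rotvec()]
    s=least_squares(f,np.clip(q0,L+.01,U-.01),bounds=(L,U)); return s.x,np.abs(s.fun).max()
E
python3 - <<'E'
from h import *; from fk import *
D=np.loadtxt('fk.txt'); k,f=fit(D); print(k.round(3),np.abs(f).max(),np.abs(f).round(1))
E
```

```text
[ 1.84524e+02  6.41800e+00  4.51525e+02 -7.09960e+01  5.01712e+02
  2.43196e+02  1.50000e-01  3.00000e-03  3.19000e-01] 3.406930415836655 [0.4 0.1 0.  0.  0.1 0.  0.4 0.1 0.  0.  0.1 0.  0.2 2.7 0.  0.1 0.  0.1
 0.2 2.8 0.  0.  0.  0.  0.1 2.8 0.  0.1 0.  0.  2.1 3.2 0.  0.  0.  0.
 2.4 3.4 0.  0.1 0.1 0.  0.5 0.  0.2 0.2 0.3 0.1 0.  0.  0. ]
```

```bash
cat > plan.py <<'E'
from h import *; from fk import *
k,_=fit(np.loadtxt('fk.txt'))
def scoopR(yaw,pitch): # scoop frame; pitch>0 nose up
    return Ro.from_euler('z',yaw,degrees=True)*Ro.from_euler('y',-pitch,degrees=True)
def toolin(gx,tilt,flip): # tool pose in scoop frame: grasp at handle x=gx; tilt>0: body leans to +x
    g=np.array([gx,0,77.5-(gx+94)*.41]); R=Ro.from_euler('y',tilt,degrees=True)*Ro.from_matrix(np.diag([1.,-1,-1]))
    if flip: R=R*Ro.from_euler('z',np.pi)
    return g+R.apply([0,0,19]),R
def tcp(o,yaw,pitch,tin):
    S=scoopR(yaw,pitch); return np.array(o)+S.apply(tin[0]),S*tin[1]
def nose(n,yaw,pitch): return np.array(n)-scoopR(yaw,pitch).apply([44,0,0])
E
python3 - <<'E'
from plan import *
q0=ctrl.observe()['joint_pos']
for flip in (0,1):
    t1=toolin(-68,23,flip); q=np.array([-.8,.3,1.5,0,1.3,0])
    for lab,o,y,p,t in [('pick',(492,-283,0),72.5,0,t1),('lay',(505,-195,0),90,0,t1),
        ]+[(f'use{tt} '+l,o,y,p,toolin(-85,tt,flip)) for tt in (0,-15,23) for l,o,y,p in [('lay',(505,-195,0),90,0),('in',(597,-51,5),90,0),('push',(597,107,5),90,0),('up',nose((597,172,30),90,25),90,25),('lift',nose((597,172,150),90,25),90,25),('over',nose((593,335,120),90,20),90,20),('pour',nose((593,335,75),90,-50),90,-50),('pour60',nose((593,335,75),90,-60),90,-60)]]:
        P,R=tcp(o,y,p,t); best=min((IK(P,R,k,g) for g in (q,np.array([-.5,.3,1.5,0,1.3,0]),np.array([0,.3,1.5,1.5,1.3,-1.5]),np.array([0,.3,1.5,1,1,1.5]),np.array([0,.3,1.5,-.8,1,1.5]))),key=lambda b:b[1]+0.1*np.abs(b[0]-q).max())
        q=best[0]; print(flip,lab,P.round(),q.round(2),'err',best[1].round(1))
E
```

```text
0 pick [ 469. -355.   49.] [-0.64  0.39  1.71 -0.6   1.06  0.12] err 0.0
0 lay [ 505. -270.   49.] [-0.48  0.34  1.78 -0.64  0.99  0.02] err 0.0
0 use0 lay [ 505. -280.   55.] [-0.66  0.38  1.66 -0.    1.1  -0.66] err 0.0
0 use0 in [ 597. -136.   60.] [-0.37  0.43  1.57  0.    1.14 -0.37] err 0.0
0 use0 push [597.  22.  60.] [-0.11  0.41  1.61 -0.    1.13 -0.11] err 0.0
0 use0 up [597.  32.  25.] [-0.27  0.49  1.62  0.59  1.17 -0.7 ] err 0.0
0 use0 lift [597.  32. 145.] [-0.27  0.34  1.56  0.51  1.36 -0.55] err 0.0
0 use0 over [593. 195. 127.] [ 0.04  0.35  1.56  0.45  1.21 -0.24] err 0.0
0 use0 pour [593. 294. 209.] [ 0.53  0.67  1.07 -0.64  2.02  0.66] err 0.0
0 use0 pour60 [593. 318. 214.] [ 0.58  0.76  0.98 -0.74  2.17  0.67] err 0.0
0 use-15 lay [ 505. -275.   55.] [-0.74  0.44  1.59  0.27  1.28 -0.91] err 0.0
0 use-15 in [ 597. -131.   60.] [-0.46  0.47  1.53  0.31  1.25 -0.67] err 0.0
0 use-15 push [597.  27.  60.] [-0.21  0.42  1.61  0.35  1.16 -0.45] err 0.0
0 use-15 up [597.  36.  28.] [-0.35  0.56  1.61  0.84  1.34 -0.94] err 0.0
0 use-15 lift [597.  36. 148.] [-0.35  0.39
[... 2158 characters left out ...]
r 0.0
1 use-15 pour60 [593. 321. 210.] [ 0.54  0.67  1.03 -0.58  1.99 -2.49] err 0.0
1 use23 lay [ 505. -287.   56.] [-0.58  0.33  1.74 -0.42  0.98  2.82] err 33.2
1 use23 in [ 597. -143.   61.] [-0.2   0.43  1.65 -0.66  1.13 -2.82] err 17.8
1 use23 push [597.  15.  61.] [ 0.03  0.45  1.59 -0.5   1.24 -2.77] err 0.0
1 use23 up [597.  25.  23.] [-0.16  0.45  1.63  0.15  1.05  2.82] err 20.2
1 use23 lift [597.  25. 143.] [-0.17  0.31  1.56  0.14  1.27  2.82] err 23.1
1 use23 over [593. 188. 126.] [ 0.21  0.38  1.49 -0.12  1.28 -2.82] err 13.9
1 use23 pour [593. 290. 216.] [ 0.57  0.8   1.02 -0.88  2.27 -2.47] err 0.0
1 use23 pour60 [593. 316. 221.] [ 0.6   0.88  0.95 -0.99  2.41 -2.5 ] err 0.0
```

```bash
python3 - <<'E'
from plan import *
P,R=tcp((492,-283,0),72.5,0,toolin(-68,23,0)); z=R.apply([0,0,1])
to(P-90*z,R,'pre'); s=ctrl.observe()
to(P-90*z-[0,0,-60],R,'prehigh')
E
```

```text
pre xyz [0.0281 0.6341 0.0732] rot [-0.2544 -0.343  -1.2473]
prehigh xyz [0.0279 0.6342 0.0132] rot [-0.2544 -0.343  -1.2473]
```

carry_out --motion '[{"x":0.028,"y":0.634,"z":0.013,"ax":-0.254,"ay":-0.343,"az":-1.247,"jaw":0.5},{"x":0.028,"y":0.634,"z":0.013,"ax":-0.254,"ay":-0.343,"az":-1.247,"jaw":0.5},{"x":0.028,"y":0.634,"z":0.013,"ax":-0.254,"ay":-0.343,"az":-1.247,"jaw":0.5},{"x":0.028,"y":0.634,"z":0.013,"ax":-0.254,"ay":-0.343,"az":-1.247,"jaw":0.5},{"x":0.028,"y":0.634,"z":0.013,"ax":-0.254,"ay":-0.343,"az":-1.247,"jaw":0.5},{"x":0.028,"y":0.634,"z":0.013,"ax":-0.254,"ay":-0.343,"az":-1.247,"jaw":0.5},{"x":0.028,"y":0.634,"z":0.013,"ax":-0.254,"ay":-0.343,"az":-1.247,"jaw":0.5},{"x":0.028,"y":0.634,"z":0.013,"ax":-0.254,"ay":-0.343,"az":-1.247,"jaw":0.5},{"x":0.028,"y":0.634,"z":0.013,"ax":-0.254,"ay":-0.343,"az":-1.247,"jaw":0.5},{"x":0.028,"y":0.634,"z":0.013,"ax":-0.254,"ay":-0.343,"az":-1.247,"jaw":0.5},{"x":0.028,"y":0.634,"z":0.06,"ax":-0.254,"ay":-0.343,"az":-1.247,"jaw":0.5},{"x":0.028,"y":0.634,"z":0.073,"ax":-0.254,"ay":-0.343,"az":-1.247,"jaw":0.5}]'

```text
clock: 7.28
position: [478.4, -320.4, 128.2]
tool_rot: [0.791, 0.579, -0.161, 0.115]
wrist_force: [-0.6, 0.1, 0.8]
finger_gap: 0.5
finger_force: 0.0
```

```bash
python3 - <<'E'
from plan import *
log()
p,d=viewer.grab_frame('side'); cv2.imwrite('pics/s2.png',cv2.resize(p[80:240,230:430,::-1],None,fx=3,fy=3))
D=np.loadtxt('fk.txt'); k,f=fit(D); print(k.round(2),np.abs(f).max())
P,R=tcp((492,-283,0),72.5,0,toolin(-68,23,0)); to(P,R,'pick')
E
```

```text
7.28 [ 478.4 -320.4  128.2] rot [[0.278, 0.953, -0.121], [0.879, -0.304, -0.368], [-0.387, -0.004, -0.922]] q [-0.51  0.27  1.69 -0.43  1.14 -0.03] F [-0.6  0.1  0.8] gap 0.5 0.0
[ 2.5953e+02  4.7900e+00  5.0473e+02  1.4769e+02  5.0769e+02  3.2709e+02
  1.5000e-01 -3.0000e-02  0.0000e+00] 16.590849350762397
pick xyz [-0.0036  0.0025  0.0862] rot [-0.0054 -0.0043  0.0005]
```

View pics/s2.png

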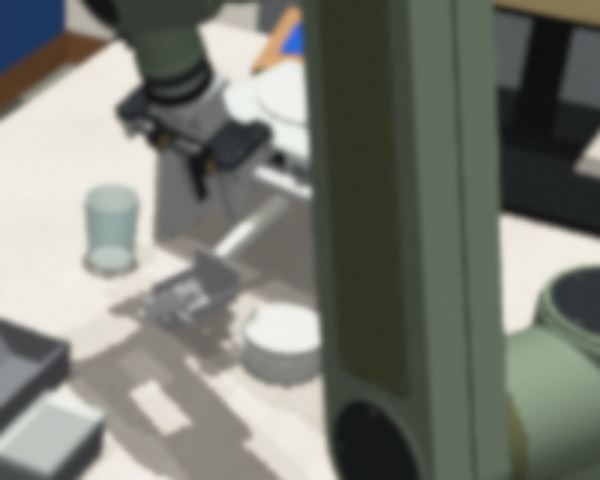

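The crop shows the gripper above the scoop's handle at about (200,190), with the trough at (190,290) and clearance to both riser and beaker. Going down.

carry_out --motion '[{"x":-0.003,"y":0.002,"z":0.03,"ax":0,"ay":0,"az":0,"jaw":0.5},{"x":-0.003,"y":0.002,"z":0.06,"ax":-0.004,"ay":0,"az":0,"jaw":0.5},{"x":-0.003,"y":0.002,"z":0.086,"ax":-0.004,"ay":0,"az":0,"jaw":0.5},{"x":-0.003,"y":0.002,"z":0.086,"ax":-0.004,"ay":0,"az":0,"jaw":0.3},{"x":-0.003,"y":0.002,"z":0.086,"ax":-0.004,"ay":0,"az":0,"jaw":0.05},{"x":-0.003,"y":0.002,"z":0.086,"ax":-0.004,"ay":0,"az":0,"jaw":0.05},{"x":-0.003,"y":0.002,"z":0.086,"ax":-0.004,"ay":0,"az":0,"jaw":0.05},{"x":-0.003,"y":0.002,"z":0.086,"ax":-0.004,"ay":0,"az":0,"jaw":0.05},{"x":-0.003,"y":0.002,"z":0.086,"ax":-0.004,"ay":0,"az":0,"jaw":0.05}]'

```text
clock: 8.45
position: [473.1, -356.3, 54.9]
tool_rot: [0.79, 0.579, -0.158, 0.121]
wrist_force: [-0.0, 1.1, 6.7]
finger_gap: 0.167
finger_force: 30.0
```

```bash
python3 - <<'E'
from plan import *
log()
s=ctrl.observe(); p,R=s['position'],Ro.from_quat(s['tool_rot'])
c=np.array([.301,.954,0])
to(p+[0,0,6],R,'lift'); to(p+65*c+[0,0,6],R,'pull')
P,Rn=tcp((505,-195,6),90,0,toolin(-68,23,0)); to(P,Rn,'over lay'); to(P-[0,0,6],Rn,'lay')
E
```

```text
8.45 [ 473.1 -356.3   54.9] rot [[0.279, 0.954, -0.11], [0.878, -0.299, -0.374], [-0.389, 0.008, -0.921]] q [-0.58  0.38  1.72 -0.47  0.97 -0.01] F [-0.   1.1  6.7] gap 0.167 29.96061623096466
lift xyz [-0.0023  0.     -0.0055] rot [0. 0. 0.]
pull xyz [ 0.0576  0.0001 -0.0308] rot [0. 0. 0.]
over lay xyz [ 0.0841  0.0047 -0.036 ] rot [-1.116e-01 -2.000e-04 -2.829e-01]
lay xyz [ 0.0864  0.0047 -0.0304] rot [-1.116e-01 -2.000e-04 -2.829e-01]
```

```bash
python3 - <<'E'
from plan import *
s=ctrl.observe(); R=Ro.from_quat(s['tool_rot']); p=np.array([469.5,-355.3,49.5])
c=np.array([.301,.954,0]);fr=(p,R)
Rn=Ro.from_euler('z',17.5,degrees=True)*R
for l,v,r in[('lift',[0,0,13],R),('pull',65*c+[0,0,13],R),('over',[36,85,13],Rn),('lay',[36,85,5],Rn)]: to(p+v,r,l,fr)
E
```

```text
lift xyz [-0.0051  0.0001 -0.012 ] rot [0. 0. 0.]
pull xyz [ 0.0548  0.0002 -0.0373] rot [0. 0. 0.]
over xyz [ 0.0796  0.009  -0.0477] rot [-0.1189  0.0023 -0.2813]
lay xyz [ 0.0827  0.0089 -0.0403] rot [-0.1189  0.0023 -0.2813]
```

carry_out --motion '[{"x":-0.005,"y":0,"z":-0.012,"ax":0,"ay":0,"az":0,"jaw":0.05},{"x":-0.005,"y":0,"z":-0.012,"ax":0,"ay":0,"az":0,"jaw":0.05},{"x":0.015,"y":0,"z":-0.02,"ax":0,"ay":0,"az":0,"jaw":0.05},{"x":0.035,"y":0,"z":-0.029,"ax":0,"ay":0,"az":0,"jaw":0.05},{"x":0.055,"y":0,"z":-0.037,"ax":0,"ay":0,"az":0,"jaw":0.05},{"x":0.068,"y":0.004,"z":-0.042,"ax":-0.06,"ay":0.001,"az":-0.14,"jaw":0.05},{"x":0.08,"y":0.009,"z":-0.048,"ax":-0.119,"ay":0.002,"az":-0.281,"jaw":0.05},{"x":0.08,"y":0.009,"z":-0.048,"ax":-0.119,"ay":0.002,"az":-0.281,"jaw":0.05}]'

```text
clock: 9.45
position: [507.5, -269.5, 66.0]
tool_rot: [0.693, 0.693, -0.138, 0.142]
wrist_force: [0.6, 0.4, -0.5]
finger_gap: 0.172
finger_force: 30.0
```

```bash
python3 - <<'E'
from plan import *
log()
p,d=viewer.grab_frame('side'); cv2.imwrite('pics/s3.png',cv2.resize(p[100:260,180:380,::-1],None,fx=3,fy=3))
E
```

```text
9.45 [ 507.5 -269.5   66. ] rot [[0.002, 1.0, 0.005], [0.922, -0.0, -0.388], [-0.388, 0.005, -0.922]] q [-0.43  0.3   1.8  -0.46  0.91 -0.17] F [ 0.6  0.4 -0.5] gap 0.172 29.960711002349854
```

View pics/s3.png

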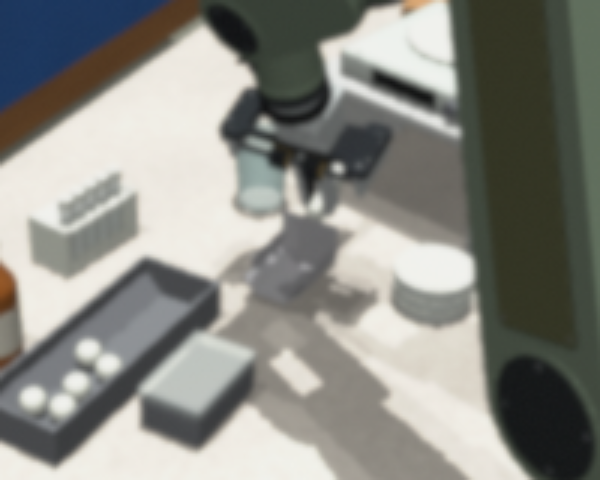

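The crop shows the scoop held level in front of the riser at about (300,250), with its handle clear. I'll lower it and let go.

carry_out --motion '[{"x":0.002,"y":0,"z":0.005,"ax":0,"ay":0,"az":0,"jaw":0.05},{"x":0.004,"y":0,"z":0.009,"ax":0,"ay":0,"az":0,"jaw":0.05},{"x":0.0043,"y":0,"z":0.01,"ax":0,"ay":0,"az":0,"jaw":0.05},{"x":0.0043,"y":0,"z":0.01,"ax":0,"ay":0,"az":0,"jaw":0.5},{"x":0.0043,"y":0,"z":0.01,"ax":0,"ay":0,"az":0,"jaw":0.5},{"x":0.0043,"y":0,"z":0.01,"ax":0,"ay":0,"az":0,"jaw":0.5},{"x":0.0043,"y":0,"z":0.01,"ax":0,"ay":0,"az":0,"jaw":0.5},{"x":0.004,"y":0,"z":-0.02,"ax":0,"ay":0,"az":0,"jaw":0.5},{"x":0.004,"y":0,"z":-0.06,"ax":0,"ay":0,"az":0,"jaw":0.5},{"x":0.004,"y":0,"z":-0.1,"ax":0,"ay":0,"az":0,"jaw":0.5},{"x":0.004,"y":0,"z":-0.13,"ax":0,"ay":0,"az":0,"jaw":0.5}]'

```text
clock: 10.88
position: [508.2, -215.8, 186.8]
tool_rot: [0.693, 0.693, -0.137, 0.143]
wrist_force: [0.3, 0.7, -0.4]
finger_gap: 0.497
finger_force: 0.0
```

```bash
python3 - <<'E'
from plan import *
log()
p,d=viewer.grab_frame('top'); np.savez('pics/t4.npz',p=p,d=d); P=cloud('top',d); np.save('pics/P4.npy',P)
z=P[...,2];im=cv2.convertScaleAbs(p[:,:,::-1],alpha=1.6)
zz=cv2.applyColorMap(np.uint8(np.clip(np.nan_to_num(z)*2.2,0,255)),cv2.COLORMAP_JET)
cv2.imwrite('pics/z4.png',np.hstack([cv2.resize(q[150:250,270:370],None,fx=4,fy=4) for q in(im,zz)]))
E
```

```text
10.88 [ 508.2 -215.8  186.8] rot [[0.002, 1.0, 0.008], [0.921, 0.001, -0.389], [-0.389, 0.008, -0.921]] q [-0.33  0.12  1.74 -0.41  1.17 -0.19] F [ 0.3  0.7 -0.4] gap 0.497 0.0
```

View pics/z4.png

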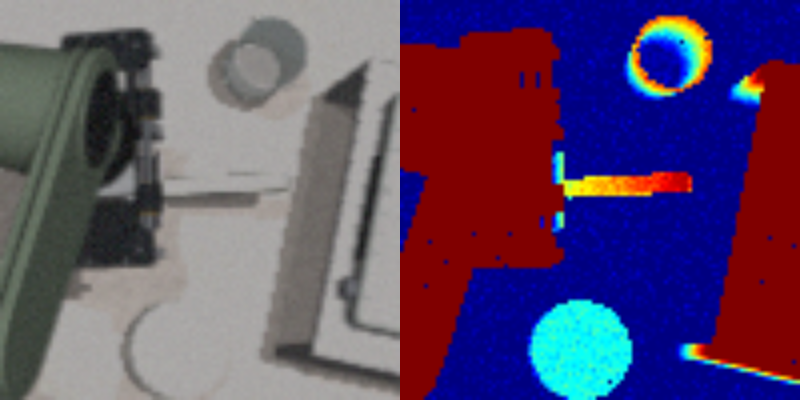

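The handle lies along y from about (311,197) to (343,195) px, ahead of the riser; its back wall shows at (309,197). Next I'll fit it and work out the second grasp.

```bash
python3 - <<'E'
from plan import *
P=np.load('pics/P4.npy');U,V=np.meshgrid(np.arange(512),np.arange(384));z=P[...,2]
m=(U>=312)&(U<=344)&(V>=190)&(V<=202)&(z>50)&(z<125); q=P[m]
# scan columns: mean x per column
cols=[(u,)+tuple(np.mean(P[m&(U==u)],0).round(1)) for u in range(312,345,4) if (m&(U==u)).any()]; print(cols)
A=np.polyfit(q[:,1],q[:,0],1); B=np.polyfit(q[:,1],q[:,2],1); yaw=90-np.degrees(np.arctan(A[0])); print('yaw',yaw,A,'zslope',B,'ymin',q[:,1].min(),'n',len(q))
w=(U>=306)&(U<=311)&(V>=185)&(V<=210)&(z>20)&(z<64); print('wall',P[w].mean(0).round(1),P[w].min(0).round(),P[w].max(0).round())
E
```

```text
[(312, np.float64(507.5), np.float64(-245.9), np.float64(66.9)), (316, np.float64(508.6), np.float64(-259.4), np.float64(72.9)), (320, np.float64(507.6), np.float64(-272.4), np.float64(80.9)), (324, np.float64(507.1), np.float64(-286.0), np.float64(84.8)), (328, np.float64(506.3), np.float64(-299.1), np.float64(90.9)), (332, np.float64(506.3), np.float64(-313.2), np.float64(91.3)), (336, np.float64(508.4), np.float64(-324.9), np.float64(103.3)), (340, np.float64(507.7), np.float64(-337.9), np.float64(108.6))]
yaw 90.26571312278385 [-4.63760211e-03  5.06133628e+02] zslope [ -0.39118385 -27.21912529] ymin -349.64189179920555 n 150
wall [ 512.2 -239.1   44.9] [ 473. -241.   21.] [ 542. -236.   63.]
```

```bash
python3 - <<'E'
from plan import *
P,R=tcp((507.5,-197,0),90.2,0,toolin(-85,0,0)); print(P); to(P+[0,0,70],R,'pre'); to(P,R,'grasp')
E
```

```text
[ 507.79670537 -281.99948215   54.81      ]
pre xyz [-0.0353 -0.0039  0.0867] rot [ 0.0139  0.4017 -0.0039]
grasp xyz [-0.0079 -0.0049  0.1511] rot [ 0.0139  0.4017 -0.0039]
```

carry_out --motion '[{"x":-0.025,"y":-0.002,"z":0.05,"ax":0.004,"ay":0.18,"az":-0.002,"jaw":0.5},{"x":-0.035,"y":-0.003,"z":0.085,"ax":0.01,"ay":0.36,"az":-0.004,"jaw":0.5},{"x":-0.035,"y":-0.003,"z":0.087,"ax":0.013,"ay":0.4,"az":-0.004,"jaw":0.5},{"x":-0.035,"y":-0.003,"z":0.087,"ax":0.013,"ay":0.4,"az":-0.004,"jaw":0.5},{"x":-0.035,"y":-0.003,"z":0.087,"ax":0.013,"ay":0.4,"az":-0.004,"jaw":0.5}]'

```text
clock: 11.55
position: [505.3, -281.1, 118.5]
tool_rot: [0.706, 0.708, -0.002, -0.003]
wrist_force: [-0.5, -0.5, -0.8]
finger_gap: 0.5
finger_force: 0.0
```

```bash
python3 - <<'E'
from plan import *
log()
P,R=tcp((507.5,-197,0),90.2,0,toolin(-85,0,0)); to(P,R,'grasp')
E
```

```text
11.55 [ 505.3 -281.1  118.5] rot [[-0.004, 1.0, -0.007], [1.0, 0.004, 0.0], [0.0, -0.007, -1.0]] q [-0.65  0.3   1.61 -0.    1.23 -0.66] F [-0.5 -0.5 -0.8] gap 0.5 0.0
grasp xyz [-0.001   0.0029  0.0636] rot [-0.0073 -0.0003  0.0002]
```

carry_out --motion '[{"x":-0.001,"y":0.003,"z":0.03,"ax":-0.007,"ay":0,"az":0,"jaw":0.5},{"x":-0.001,"y":0.003,"z":0.055,"ax":-0.007,"ay":0,"az":0,"jaw":0.5},{"x":-0.001,"y":0.003,"z":0.064,"ax":-0.007,"ay":0,"az":0,"jaw":0.5},{"x":-0.001,"y":0.003,"z":0.064,"ax":-0.007,"ay":0,"az":0,"jaw":0.3},{"x":-0.001,"y":0.003,"z":0.064,"ax":-0.007,"ay":0,"az":0,"jaw":0.05},{"x":-0.001,"y":0.003,"z":0.064,"ax":-0.007,"ay":0,"az":0,"jaw":0.05},{"x":-0.001,"y":0.003,"z":0.064,"ax":-0.007,"ay":0,"az":0,"jaw":0.05},{"x":-0.001,"y":0.003,"z":0.064,"ax":-0.007,"ay":0,"az":0,"jaw":0.05},{"x":-0.001,"y":0.003,"z":0.064,"ax":-0.007,"ay":0,"az":0,"jaw":0.05}]'

```text
clock: 12.68
position: [508.2, -283.8, 55.1]
tool_rot: [0.706, 0.708, 0.0, 0.0]
wrist_force: [-0.5, -0.4, 5.2]
finger_gap: 0.167
finger_force: 30.0
```

```bash
python3 - <<'E'
from plan import *
log(); s=ctrl.observe(); p=s['position'];R=Ro.from_quat(s['tool_rot'])
o=np.array([507.5,-197,0])
to(p+[0,0,90],R,'lift'); to(p+np.array([597,-51,70])-o,R,'overpan'); to(p+np.array([597,-51,6])-o,R,'in')
E
```

```text
12.68 [ 508.2 -283.8   55.1] rot [[-0.002, 1.0, 0.001], [1.0, 0.002, -0.0], [-0.0, 0.001, -1.0]] q [-0.66  0.38  1.65  0.    1.11 -0.66] F [-0.5 -0.4  5.2] gap 0.167 29.99703884124756
lift xyz [-0.      0.0001 -0.09  ] rot [0. 0. 0.]
overpan xyz [ 0.1458  0.0899 -0.0699] rot [0. 0. 0.]
in xyz [ 0.1458  0.0898 -0.0059] rot [0. 0. 0.]
```

carry_out --motion '[{"x":0,"y":0,"z":-0.02,"ax":0,"ay":0,"az":0,"jaw":0.05},{"x":0,"y":0,"z":-0.05,"ax":0,"ay":0,"az":0,"jaw":0.05},{"x":0,"y":0,"z":-0.09,"ax":0,"ay":0,"az":0,"jaw":0.05},{"x":0.04,"y":0.025,"z":-0.09,"ax":0,"ay":0,"az":0,"jaw":0.05},{"x":0.08,"y":0.05,"z":-0.09,"ax":0,"ay":0,"az":0,"jaw":0.05},{"x":0.12,"y":0.075,"z":-0.09,"ax":0,"ay":0,"az":0,"jaw":0.05},{"x":0.146,"y":0.09,"z":-0.09,"ax":0,"ay":0,"az":0,"jaw":0.05},{"x":0.146,"y":0.09,"z":-0.09,"ax":0,"ay":0,"az":0,"jaw":0.05},{"x":0.146,"y":0.09,"z":-0.09,"ax":0,"ay":0,"az":0,"jaw":0.05}]'

```text
clock: 13.8
position: [596.4, -137.4, 143.4]
tool_rot: [0.706, 0.708, -0.001, -0.001]
wrist_force: [-0.3, -1.0, -1.3]
finger_gap: 0.166
finger_force: 30.0
```

```bash
python3 - <<'E'
from plan import *
log()
p,d=viewer.grab_frame('top'); P=cloud('top',d); np.savez('pics/t5.npz',p=p,P=P)
p2,d2=viewer.grab_frame('side')
a=cv2.convertScaleAbs(cv2.resize(p[130:230,190:290,::-1],None,fx=4,fy=4),alpha=1.6)
b=cv2.resize(p2[150:250,150:250,::-1],None,fx=4,fy=4)
cv2.imwrite('pics/a5.png',np.hstack([a,b]))
U,V=np.meshgrid(np.arange(512),np.arange(384));z=P[...,2]
m=(U>=193)&(U<=278)&(V>=155)&(V<=192)&(z>38)&(z<52)
for nm,k in(('left end',U<203),('far wall',(V<165)&(U<245)&(U>203)),('near wall',(V>184)&(U>203)&(U<245))):
    q=P[m&k]; print(nm,q.mean(0).round(1),np.polyfit(q[:,1],q[:,0],1) if 'wall' in nm else np.polyfit(q[:,0],q[:,1],1))
E
```

```text
13.8 [ 596.4 -137.4  143.4] rot [[-0.002, 1.0, -0.002], [1.0, 0.002, 0.001], [0.001, -0.002, -1.0]] q [-0.37  0.34  1.51  0.    1.3  -0.37] F [-0.3 -1.  -1.3] gap 0.166 29.996362924575806
left end [592.7 171.9  44.9] [1.55943566e-02 1.62697070e+02]
far wall [644.7  79.2  45.6] [1.05813880e-02 6.43812316e+02]
near wall [549.6  77.2  44.8] [2.55451626e-02 5.47629316e+02]
```

View pics/a5.png

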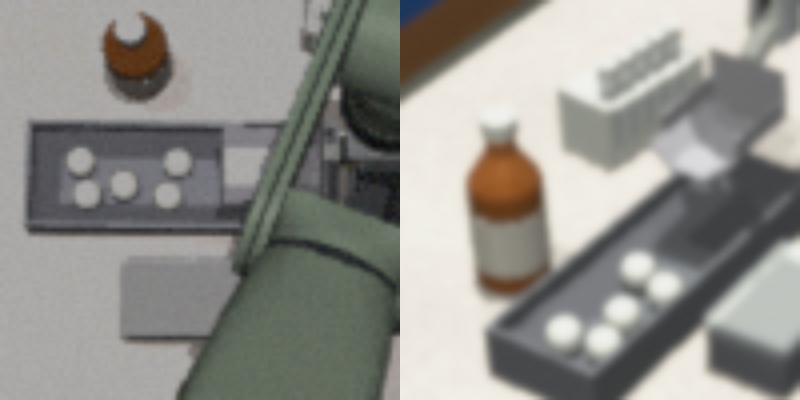

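The left half shows the pan with five balls untouched, and the trough's bright floor over the pan at about (222-262, 145-185). The right half shows the scoop level over the empty part. Now a check of its height and position.

```bash
python3 - <<'E'
from plan import *
f=np.load('pics/t5.npz');P=f['P']
U,V=np.meshgrid(np.arange(512),np.arange(384));z=P[...,2]
g=cv2.cvtColor(f['p'],cv2.COLOR_RGB2GRAY)
for v in range(158,182,2): print(v,[(int(P[v,u,0]),int(P[v,u,1]),int(P[v,u,2]),int(g[v,u])) for u in (244,247,250,253)])
E
```

```text
158 [(666, 1, -7, 105), (664, -10, -2, 105), (664, -21, -2, 105), (664, -33, 0, 106)]
160 [(656, 1, 0, 90), (655, -10, 3, 95), (658, -21, -8, 94), (629, -33, 124, 84)]
162 [(641, 0, 31, 33), (625, -11, 106, 80), (627, -22, 101, 77), (625, -33, 106, 72)]
164 [(636, 0, 20, 54), (620, -11, 96, 81), (619, -22, 103, 79), (620, -33, 96, 81)]
166 [(630, 1, 11, 52), (614, -11, 90, 84), (614, -22, 91, 84), (614, -33, 93, 84)]
168 [(622, 0, 12, 39), (607, -11, 92, 105), (607, -22, 91, 108), (606, -33, 93, 107)]
170 [(616, 1, 4, 49), (600, -11, 90, 108), (600, -22, 91, 105), (600, -33, 90, 105)]
172 [(608, 1, 5, 65), (593, -11, 89, 105), (593, -22, 90, 107), (593, -33, 88, 104)]
174 [(600, 1, 9, 66), (585, -11, 89, 107), (585, -22, 93, 106), (584, -33, 95, 105)]
176 [(593, 1, 8, 71), (578, -11, 92, 91), (578, -22, 92, 91), (578, -33, 90, 86)]
178 [(586, 1, 3, 71), (569, -11, 101, 79), (569, -22, 102, 79), (570, -32, 97, 58)]
180 [(577, 0, 8, 69), (561, -11, 105, 68), (561, -22, 103, 63), (561, -32, 105, 52)]
```

carry_out --motion '[{"x":0,"y":0.002,"z":0.03,"ax":0,"ay":0,"az":0,"jaw":0.05},{"x":0,"y":0.002,"z":0.06,"ax":0,"ay":0,"az":0,"jaw":0.05},{"x":0,"y":0.002,"z":0.075,"ax":0,"ay":0,"az":0,"jaw":0.05},{"x":0,"y":0.002,"z":0.082,"ax":0,"ay":0,"az":0,"jaw":0.05},{"x":0,"y":0.002,"z":0.082,"ax":0,"ay":0,"az":0,"jaw":0.05},{"x":0,"y":0.002,"z":0.082,"ax":0,"ay":0,"az":0,"jaw":0.05}]'

```text
clock: 14.65
position: [599.0, -137.3, 62.9]
tool_rot: [0.706, 0.708, -0.0, -0.001]
wrist_force: [-2.5, -1.7, 0.0]
finger_gap: 0.167
finger_force: 30.0
```

```bash
python3 - <<'E'
from plan import *
log()
E
```

```text
14.65 [ 599.  -137.3   62.9] rot [[-0.003, 1.0, -0.001], [1.0, 0.003, 0.0], [0.0, -0.001, -1.0]] q [-0.37  0.43  1.56 -0.    1.15 -0.37] F [-2.5 -1.7  0. ] gap 0.167 29.998521208763123
```

carry_out --motion '[{"x":0.005,"y":-0.001,"z":0.002,"ax":0,"ay":0,"az":0,"jaw":0.05},{"x":0.02,"y":-0.001,"z":0.002,"ax":0,"ay":0,"az":0,"jaw":0.05},{"x":0.03,"y":-0.001,"z":0.002,"ax":0,"ay":0,"az":0,"jaw":0.05},{"x":0.04,"y":-0.001,"z":0.002,"ax":0,"ay":0,"az":0,"jaw":0.05},{"x":0.05,"y":-0.001,"z":0.002,"ax":0,"ay":0,"az":0,"jaw":0.05},{"x":0.06,"y":-0.001,"z":0.002,"ax":0,"ay":0,"az":0,"jaw":0.05},{"x":0.07,"y":-0.001,"z":0.002,"ax":0,"ay":0,"az":0,"jaw":0.05},{"x":0.08,"y":-0.001,"z":0.002,"ax":0,"ay":0,"az":0,"jaw":0.05},{"x":0.09,"y":-0.001,"z":0.002,"ax":0,"ay":0,"az":0,"jaw":0.05},{"x":0.1,"y":-0.001,"z":0.002,"ax":0,"ay":0,"az":0,"jaw":0.05},{"x":0.11,"y":-0.001,"z":0.002,"ax":0,"ay":0,"az":0,"jaw":0.05},{"x":0.12,"y":-0.001,"z":0.002,"ax":0,"ay":0,"az":0,"jaw":0.05}]'

```text
clock: 16.15
position: [598.2, -16.1, 60.3]
tool_rot: [0.706, 0.708, 0.001, -0.0]
wrist_force: [-2.1, -2.2, 0.7]
finger_gap: 0.17
finger_force: 30.0
```

```bash
python3 - <<'E'
from plan import *
log()
p,d=viewer.grab_frame('top')
p2,d2=viewer.grab_frame('side')
a=cv2.convertScaleAbs(cv2.resize(p[145:205,185:265,::-1],None,fx=5,fy=5,interpolation=cv2.INTER_CUBIC),alpha=1.6)
b=cv2.resize(p2[180:260,160:260,::-1],None,fx=4,fy=4,interpolation=cv2.INTER_CUBIC)
b=cv2.copyMakeBorder(b,0,max(0,a.shape[0]-b.shape[0]),0,0,0)[:max(a.shape[0],b.shape[0])]; a=cv2.copyMakeBorder(a,0,b.shape[0]-a.shape[0],0,0,0)
cv2.imwrite('pics/a6.png',np.hstack([a,b]))
E
```

```text
16.15 [598.2 -16.1  60.3] rot [[-0.002, 1.0, 0.0], [1.0, 0.002, 0.001], [0.001, 0.0, -1.0]] q [-0.17  0.41  1.6   0.    1.13 -0.17] F [-2.1 -2.2  0.7] gap 0.17 29.99530792236328
```

View pics/a6.png

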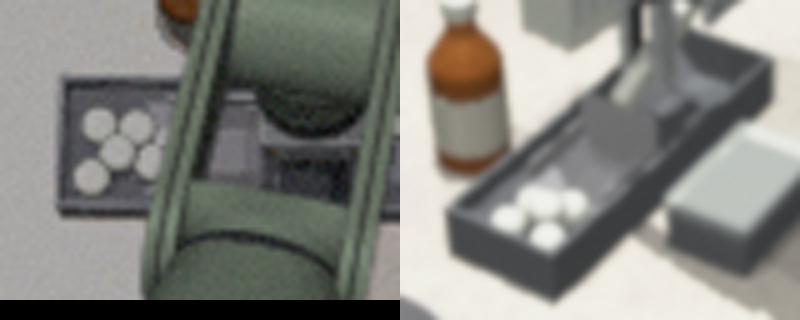

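The top and side views show all five balls bunched at the pan's left end, around (80-160, 110-190) in the left crop, with the scoop flat behind them. I'll keep pushing.

carry_out --motion '[{"x":0.005,"y":0,"z":0,"ax":0,"ay":0,"az":0,"jaw":0.05},{"x":0.01,"y":0,"z":0.0005,"ax":0,"ay":0,"az":0,"jaw":0.05},{"x":0.015,"y":0,"z":0.001,"ax":0,"ay":0,"az":0,"jaw":0.05},{"x":0.02,"y":0,"z":0.001,"ax":0,"ay":0,"az":0,"jaw":0.05},{"x":0.024,"y":0,"z":0.001,"ax":0,"ay":0,"az":0,"jaw":0.05},{"x":0.028,"y":0,"z":0.001,"ax":0,"ay":0,"az":0,"jaw":0.05},{"x":0.032,"y":0,"z":0.001,"ax":0,"ay":0,"az":0,"jaw":0.05},{"x":0.034,"y":0,"z":0.001,"ax":0,"ay":0,"az":0,"jaw":0.05},{"x":0.034,"y":0,"z":0.001,"ax":0,"ay":0,"az":0,"jaw":0.05}]'

```text
clock: 17.38
position: [598.7, 17.0, 60.2]
tool_rot: [0.706, 0.708, 0.001, 0.0]
wrist_force: [-1.7, -2.8, 5.3]
finger_gap: 0.168
finger_force: 30.0
```

```bash
python3 - <<'E'
from plan import *
log()
p,d=viewer.grab_frame('top'); p2,d2=viewer.grab_frame('side')
a=cv2.convertScaleAbs(cv2.resize(p[145:205,185:265,::-1],None,fx=5,fy=5,interpolation=cv2.INTER_CUBIC),alpha=1.6)
b=cv2.resize(p2[180:260,160:260,::-1],None,fx=4,fy=4,interpolation=cv2.INTER_CUBIC)
a=cv2.copyMakeBorder(a,0,20,0,0,0); cv2.imwrite('pics/a7.png',np.hstack([a,b]))
P=cloud('side',d2); g=cv2.cvtColor(p2,cv2.COLOR_RGB2GRAY)
m=np.zeros_like(g); r=(P[...,0]>545)&(P[...,0]<650)&(P[...,1]>60)&(P[...,1]<185)&(P[...,2]>8)&(P[...,2]<75)&(g>200); m[r]=255
n,l,s,c=cv2.connectedComponentsWithStats(m)
for i in range(1,n):
    if s[i,4]>6: print(c[i].round(),s[i,4],np.nanmedian(P[l==i],0).round())
E
```

```text
17.38 [598.7  17.   60.2] rot [[-0.002, 1.0, 0.001], [1.0, 0.002, 0.001], [0.001, 0.001, -1.0]] q [-0.12  0.41  1.6   0.    1.13 -0.12] F [-1.7 -2.8  5.3] gap 0.168 29.99824583530426
[194. 234.] 142 [594. 142.  31.]
```

View pics/a7.png

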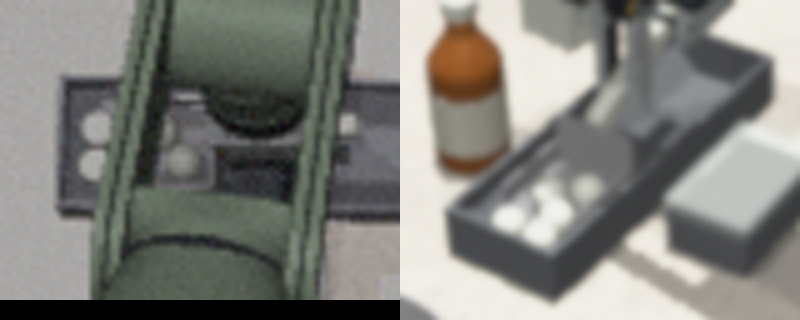

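The left crop shows two balls in the trough near (175,130) and (183,160), a third behind the arm, and the front pair over the nose at about (96,128-163). The right crop shows the same. Next comes the tilt-and-climb path.

```bash
cat > path.py <<'E'
import numpy as np
def rel(th,ny,rise=0,zr=5.5,y0=17.,z0=60.2,th0=0,nz=None):
    t=np.radians(th); yr=ny-88*np.cos(t)
    if nz is not None: zr=nz-88*np.sin(t)
    y=yr-42.8*np.cos(t)-55.2*np.sin(t); z=zr+rise-42.8*np.sin(t)+55.2*np.cos(t)
    t0=np.radians(th0); w=np.array([y-y0,-(z-z0)]) # tool axes at th0=0: x fwd, z down
    # rotate into tool frame pitched by th0 : tool x=(cos,-sin) , tool z=(sin,cos) in (fwd,down)
    return np.round([w@[np.cos(t0),-np.sin(t0)]/1000,w@[np.sin(t0),np.cos(t0)]/1000,t-t0],4),(round(y,1),round(z,1))
E
python3 - <<'E'
from path import *
for th,n in[(0,151),(4,156),(8,162),(12,168),(15,171),(18,171.5),(22,171.5),(26,171.5)]: print(th,*rel(th,n))
print(*rel(28,171.5,40)); print(*rel(28,171.5,100))
E
```

```text
0 [ 0.0032 -0.0005  0.    ] (np.float64(20.2), np.float64(60.7))
4 [0.0047 0.0026 0.0698] (np.float64(21.7), np.float64(57.6))
8 [0.0078 0.006  0.1396] (np.float64(24.8), np.float64(54.2))
12 [0.0116 0.0096 0.2094] (np.float64(28.6), np.float64(50.6))
15 [0.0134 0.0125 0.2618] (np.float64(30.4), np.float64(47.7))
18 [0.013  0.0154 0.3142] (np.float64(30.0), np.float64(44.8))
22 [0.0125 0.0196 0.384 ] (np.float64(29.5), np.float64(40.6))
26 [0.0127 0.0238 0.4538] (np.float64(29.7), np.float64(36.4))
[ 0.0131 -0.0139  0.4887] (np.float64(30.1), np.float64(74.1))
[ 0.0131 -0.0739  0.4887] (np.float64(30.1), np.float64(134.1))
```

carry_out --motion '[{"x":0.003,"y":0,"z":0,"ax":0,"ay":0,"az":0,"jaw":0.05},{"x":0.0047,"y":0,"z":0.0026,"ax":0,"ay":0.07,"az":0,"jaw":0.05},{"x":0.0062,"y":0,"z":0.0043,"ax":0,"ay":0.105,"az":0,"jaw":0.05},{"x":0.0078,"y":0,"z":0.006,"ax":0,"ay":0.14,"az":0,"jaw":0.05},{"x":0.0097,"y":0,"z":0.0078,"ax":0,"ay":0.175,"az":0,"jaw":0.05},{"x":0.0116,"y":0,"z":0.0096,"ax":0,"ay":0.21,"az":0,"jaw":0.05},{"x":0.0134,"y":0,"z":0.0125,"ax":0,"ay":0.262,"az":0,"jaw":0.05},{"x":0.013,"y":0,"z":0.0154,"ax":0,"ay":0.314,"az":0,"jaw":0.05},{"x":0.0125,"y":0,"z":0.0176,"ax":0,"ay":0.384,"az":0,"jaw":0.05},{"x":0.0127,"y":0,"z":0.018,"ax":0,"ay":0.454,"az":0,"jaw":0.05},{"x":0.0127,"y":0,"z":0.018,"ax":0,"ay":0.454,"az":0,"jaw":0.05}]'

```text
clock: 18.85
position: [597.8, 29.3, 39.8]
tool_rot: [0.689, 0.689, 0.159, -0.16]
wrist_force: [-0.7, 0.8, -1.6]
finger_gap: 0.17
finger_force: 30.0
```

```bash
cat > balls.py <<'E'
from plan import *
def white(n,lo,thr):
    p,d=viewer.grab_frame(n); P=cloud(n,d); g=cv2.cvtColor(p,cv2.COLOR_RGB2GRAY)
    r=np.all((P>lo[0])&(P<lo[1]),axis=2)&(g>thr)
    N,l,s,c=cv2.connectedComponentsWithStats(r.astype(np.uint8))
    for i in range(1,N):
        if s[i,4]>6: q=P[l==i]; print(n,c[i].round(),s[i].tolist(),np.nanmedian(q,0).round(),q.min(0).round(),q.max(0).round())
E
python3 - <<'E'
from balls import *
log()
white('side',[(540,40,8),(655,190,120)],195); white('top',[(540,40,8),(655,190,120)],80)
E
```

```text
18.85 [597.8  29.3  39.8] rot [[0.001, 1.0, -0.001], [0.898, -0.001, 0.44], [0.44, -0.002, -0.898]] q [-0.34  0.51  1.59  0.45  1.24 -0.53] F [-0.7  0.8 -1.6] gap 0.17 29.99933660030365
side [210. 210.] [207, 207, 7, 6, 22] [595.  51.  64.] [589.  42.  60.] [603.  66.  68.]
side [195. 227.] [185, 222, 23, 12, 154] [588. 136.  55.] [563.  79.  21.] [622. 164.  70.]
top [227. 160.] [221, 160, 13, 1, 13] [647.  63.  45.] [646.  41.  43.] [647.  86.  50.]
top [206. 172.] [198, 166, 19, 14, 168] [600. 137.  56.] [574. 103.  30.] [623. 171.  74.]
top [217. 176.] [214, 170, 7, 10, 41] [587.  99.  41.] [576.  89.  11.] [615. 113.  47.]
top [229. 172.] [226, 170, 7, 4, 28] [599.  54.  68.] [593.  43.  11.] [616.  69.  73.]
```

carry_out --motion '[{"x":0.0044,"y":0,"z":-0.009,"ax":0,"ay":0.02,"az":0,"jaw":0.05},{"x":0.0088,"y":0,"z":-0.018,"ax":0,"ay":0.03,"az":0,"jaw":0.05},{"x":0.0176,"y":0,"z":-0.036,"ax":0,"ay":0.03,"az":0,"jaw":0.05},{"x":0.0264,"y":0,"z":-0.054,"ax":0,"ay":0.03,"az":0,"jaw":0.05},{"x":0.0352,"y":0,"z":-0.072,"ax":0,"ay":0.03,"az":0,"jaw":0.05},{"x":0.044,"y":0,"z":-0.09,"ax":0,"ay":0.03,"az":0,"jaw":0.05},{"x":0.0528,"y":0,"z":-0.108,"ax":0,"ay":0.03,"az":0,"jaw":0.05},{"x":0.0528,"y":0,"z":-0.108,"ax":0,"ay":0.03,"az":0,"jaw":0.05},{"x":0.0528,"y":0,"z":-0.108,"ax":0,"ay":0.03,"az":0,"jaw":0.05}]'

```text
clock: 20.08
position: [597.5, 29.7, 161.1]
tool_rot: [0.686, 0.687, 0.169, -0.17]
wrist_force: [-0.1, 0.4, -3.4]
finger_gap: 0.17
finger_force: 30.0
```

```bash
python3 - <<'E'
from balls import *
log()
for z in((8,75),(75,220)):
    print(z); white('side',[(540,0,z[0]),(655,200,z[1])],190); white('top',[(540,0,z[0]),(655,200,z[1])],80)
E
```

```text
20.07 [597.5  29.7 161.1] rot [[-0.001, 1.0, -0.002], [0.885, 0.002, 0.466], [0.466, -0.001, -0.885]] q [-0.35  0.36  1.53  0.45  1.45 -0.46] F [-0.1  0.4 -3.4] gap 0.17 29.999274909496307
(8, 75)
top [228. 160.] [224, 160, 10, 1, 10] [646.  58.  46.] [645.  41.  39.] [648.  74.  51.]
(75, 220)
side [210. 174.] [204, 169, 14, 10, 59] [596.  35. 186.] [583.   6. 171.] [619.  64. 198.]
side [191. 192.] [182, 188, 23, 10, 147] [588. 140. 181.] [563.  77. 145.] [627. 164. 193.]
top [202. 166.] [193, 159, 21, 15, 200] [599. 138. 179.] [574. 102. 160.] [622. 169. 197.]
top [214. 170.] [211, 164, 7, 11, 44] [585.  99. 163.] [573.  89. 136.] [612. 109. 170.]
top [230. 165.] [223, 164, 15, 4, 56] [597.  43. 188.] [591.  20. 182.] [603.  67. 195.]
```

```bash
cat >> balls.py <<'E'
def inscoop(view='top',thr=80):
    s=ctrl.observe(); T=Ro.from_quat(s['tool_rot']); ti=np.array([-86.8,0,55.2]); Ri=Ro.from_matrix(np.diag([1.,-1,-1]))
    S=T*Ri.inv(); o=s['position']-S.apply(ti)
    p,d=viewer.grab_frame(view); P=cloud(view,d); g=cv2.cvtColor(p,cv2.COLOR_RGB2GRAY)
    Q=S.inv().apply((P-o).reshape(-1,3)).reshape(P.shape)
    return o,Q,g
E
python3 - <<'E'
from balls import *
o,Q,g=inscoop(); print('origin',o.round(1))
m=(np.abs(Q[...,0])<70)&(np.abs(Q[...,1])<34)&(Q[...,2]>-20)&(Q[...,2]<75)
ys,xs=np.where(m); y0,x0=ys.min(),xs.min()
for v in range(ys.min(),ys.max()+1):
    print(v,' '.join(f'{int(Q[v,u,0]):3d}/{int(Q[v,u,2]):2d}' if m[v,u] else '  .   ' for u in range(xs.min(),xs.max()+1,2)))
E
```

```text
origin [597.  132.4 152.3]
156   .     39/13  33/16   .     22/25  18/32  12/36   3/30   0/39   .      .      .      .      .      .    -44/54   .      .      .      .   
157   .     38/11  32/12  26/16  18/15  12/16   6/19  -1/18  -5/26 -12/28 -18/31 -25/30 -31/34   .    -43/40 -42/59   .      .      .      .   
158   .     38/12  30/ 9  26/17  17/12  10/11   4/13  -2/15  -9/15 -15/19 -24/15 -30/19 -36/21 -42/24 -42/43 -44/56   .      .      .      .   
159   .     35/ 2  29/ 4  25/13  19/18  13/20   3/11  -3/12 -12/ 9 -16/15 -24/16 -31/15 -37/18 -42/24 -42/43 -43/58   .      .      .      .   
160  42/ 3  36/ 4  30/ 9  28/22  22/26  14/23   3/13  -4/10  -6/23 -13/25 -26/ 9 -35/ 6 -41/10 -43/23 -41/43 -42/58   .      .      .      .   
161  41/ 0  36/ 4  29/ 6  27/21  23/28  15/25   6/20  -2/16  -6/24 -11/28 -25/12 -34/ 8 -41/ 9 -42/25 -41/44 -42/60   .      .      .      .   
162  43/ 4  34/ 0  27/ 0  27/20  22/25  15/26   7/23  -1/19  -5/27 -10/32 -19/28 -35/ 6 -43/ 5 -41/28 -41/44 -44/55   .      .      .      .   
163  42/ 3  34/ 0  27/ 1  28/23  23/27  16/29   9/27   0/22  -5/2
[... 1247 characters left out ...]
9  35/24  28/23  12/ 1  12/19   7/25   0/23  -7/23 -16/17 -21/24 -27/27 -35/25 -43/24 -41/45 -43/58   .      .      .      .   
173  43/ 7  35/ 4  34/22  24/14  13/ 2  11/17   7/25   0/25 -15/ 2 -16/17 -22/20 -28/24 -36/23 -43/24 -43/41 -41/61   .      .      .      .   
174   .     38/12  31/14  23/11  16/ 9   8/ 8   2/12  -5/ 9 -14/ 5 -22/ 3 -22/20 -30/20 -41/ 9 -41/28 -44/37 -44/55   .      .      .      .   
175   .     38/15  33/18  25/17  25/35   8/ 7   0/ 6  -4/11 -10/15 -19/10 -28/ 7 -33/11 -43/ 5 -43/23 -42/43 -42/59   .      .      .      .   
176   .      .      .     25/16   .      .      .      .      .    -10/32 -17/34 -34/11 -40/12 -42/27 -42/44   .      .      .      .      .
```

All five balls show in the scoop frame, spread over x ≈ -27 to 35 mm, and none is left in the pan. The origin is at 152 mm. Next is the transit and pour path.

```bash
python3 - <<'E'
from path import *
kw=dict(y0=29.7,z0=161.1,th0=27.8)
for th,n,nz in[(27.8,171.4,172.8),(27.8,322,173),(20,322,140),(14,322,115),(8,322,98)]: print(th,*rel(th,n,nz=nz,**kw))
E
```

```text
27.8 [0.     0.0005 0.    ] (np.float64(30.0), np.float64(160.6))
27.8 [0.1333 0.0706 0.    ] (np.float64(180.6), np.float64(160.8))
20 [ 0.1266  0.0825 -0.1361] (np.float64(180.2), np.float64(147.1))
14 [ 0.1232  0.0923 -0.2409] (np.float64(181.7), np.float64(136.9))
8 [ 0.1248  0.0959 -0.3456] (np.float64(184.8), np.float64(134.5))
```

carry_out --motion '[{"x":0.012,"y":0,"z":0.006,"ax":0,"ay":0,"az":0,"jaw":0.05},{"x":0.035,"y":-0.001,"z":0.018,"ax":0,"ay":0,"az":0,"jaw":0.05},{"x":0.06,"y":-0.002,"z":0.032,"ax":0,"ay":0,"az":0,"jaw":0.05},{"x":0.085,"y":-0.003,"z":0.045,"ax":0,"ay":0,"az":0,"jaw":0.05},{"x":0.11,"y":-0.004,"z":0.058,"ax":0,"ay":0,"az":0,"jaw":0.05},{"x":0.127,"y":-0.004,"z":0.067,"ax":0,"ay":0,"az":0,"jaw":0.05},{"x":0.133,"y":-0.004,"z":0.071,"ax":0,"ay":0,"az":0,"jaw":0.05},{"x":0.13,"y":-0.004,"z":0.077,"ax":0,"ay":-0.07,"az":0,"jaw":0.05},{"x":0.1266,"y":-0.004,"z":0.0825,"ax":0,"ay":-0.136,"az":0,"jaw":0.05},{"x":0.1232,"y":-0.004,"z":0.0923,"ax":0,"ay":-0.241,"az":0,"jaw":0.05},{"x":0.1248,"y":-0.004,"z":0.0959,"ax":0,"ay":-0.346,"az":0,"jaw":0.05},{"x":0.1248,"y":-0.004,"z":0.0959,"ax":0,"ay":-0.346,"az":0,"jaw":0.05}]'

```text
clock: 21.82
position: [593.5, 186.5, 135.1]
tool_rot: [0.704, 0.707, 0.049, -0.05]
wrist_force: [0.1, 0.1, -2.4]
finger_gap: 0.167
finger_force: 30.0
```

```bash
python3 - <<'E'
from balls import *; from path import *
log(); s=ctrl.observe(); p=s['position']; R=Ro.from_quat(s['tool_rot']).as_matrix(); th0=np.degrees(np.arcsin(R[2,0])); print('pitch',th0)
o,Q,g=inscoop(); print('origin',o.round(1))
f=lambda a,b,c:((Q[...,0]>a)&(Q[...,0]<b)&(np.abs(Q[...,1])<25)&(Q[...,2]>18)&(Q[...,2]<36)).sum()
print('ball pixels',[(a,int(f(a,a+12,0))) for a in range(-42,50,12)])
kw=dict(y0=p[1],z0=p[2],th0=th0)
for th,n,nz in[(4,322,88),(0,322,82),(-5,322,80),(-10,322,80),(-16,322,80),(-22,320,78),(-28,320,76),(-35,318,74),(-42,318,70),(-49,318,68),(-55,318,68)]: print(th,*rel(th,n,nz=nz,**kw))
E
```

```text
21.82 [593.5 186.5 135.1] rot [[-0.005, 1.0, -0.001], [0.99, 0.005, 0.14], [0.14, -0.0, -0.99]] q [0.09 0.35 1.52 0.15 1.26 0.04] F [ 0.1  0.1 -2.4] gap 0.167 29.99953866004944
pitch 8.040834745601432
origin [593.  280.2  92.6]
ball pixels [(-42, 19), (-30, 34), (-18, 0), (-6, 0), (6, 20), (18, 38), (30, 20), (42, 0)]
4 [ 0.001   0.0013 -0.0705] (np.float64(187.7), np.float64(133.9))
0 [ 0.0049 -0.0014 -0.1403] (np.float64(191.2), np.float64(137.2))
-5 [ 0.0115 -0.0098 -0.2276] (np.float64(196.5), np.float64(146.4))
-10 [ 0.0192 -0.0195 -0.3149] (np.float64(202.8), np.float64(157.1))
-16 [ 0.0295 -0.0302 -0.4196] (np.float64(211.5), np.float64(169.1))
-22 [ 0.0386 -0.038  -0.5243] (np.float64(219.4), np.float64(178.2))
-28 [ 0.0506 -0.0444 -0.629 ] (np.float64(230.4), np.float64(186.1))
-35 [ 0.0637 -0.0507 -0.7512] (np.float64(242.5), np.float64(194.2))
-42 [ 0.0794 -0.0528 -0.8734] (np.float64(257.7), np.float64(198.5))
-49 [ 0.096  -0.0549 -0.9956] (np.float64(273.8), np.float64(202.9))
-55 [ 0.1107 -0.0568 -1.1003] (np.float64(288.2), np.float64(206.8))
```

carry_out --motion '[{"x":0.001,"y":0,"z":0.0013,"ax":0,"ay":-0.07,"az":0,"jaw":0.05},{"x":0.005,"y":0,"z":-0.0014,"ax":0,"ay":-0.14,"az":0,"jaw":0.05},{"x":0.0115,"y":0,"z":-0.01,"ax":0,"ay":-0.228,"az":0,"jaw":0.05},{"x":0.019,"y":0,"z":-0.0195,"ax":0,"ay":-0.315,"az":0,"jaw":0.05},{"x":0.0295,"y":0,"z":-0.03,"ax":0,"ay":-0.42,"az":0,"jaw":0.05},{"x":0.0386,"y":0,"z":-0.038,"ax":0,"ay":-0.524,"az":0,"jaw":0.05},{"x":0.0506,"y":0,"z":-0.0444,"ax":0,"ay":-0.629,"az":0,"jaw":0.05},{"x":0.0637,"y":0,"z":-0.0507,"ax":0,"ay":-0.751,"az":0,"jaw":0.05},{"x":0.0794,"y":0,"z":-0.0528,"ax":0,"ay":-0.873,"az":0,"jaw":0.05},{"x":0.096,"y":0,"z":-0.055,"ax":0,"ay":-0.996,"az":0,"jaw":0.05},{"x":0.096,"y":0,"z":-0.055,"ax":0,"ay":-0.996,"az":0,"jaw":0.05},{"x":0.096,"y":0,"z":-0.055,"ax":0,"ay":-0.996,"az":0,"jaw":0.05}]'

```text
clock: 23.38
position: [594.0, 271.0, 202.6]
tool_rot: [0.643, 0.644, -0.294, 0.293]
wrist_force: [0.2, -0.3, -1.3]
finger_gap: 0.169
finger_force: 30.0
```

```bash
python3 - <<'E'
from balls import *; from path import *
log(); s=ctrl.observe(); p=s['position']; R=Ro.from_quat(s['tool_rot']).as_matrix(); th0=np.degrees(np.arcsin(R[2,0])); print('pitch',th0)
white('side',[(505,270,8),(680,440,50)],200); white('side',[(400,-100,8),(750,270,50)],225)
for v in('side','top'):
    o,Q,g=inscoop(v); m=(np.abs(Q[...,0])<42)&(np.abs(Q[...,1])<20)&(Q[...,2]>8)&(Q[...,2]<36); print(v,'in scoop',m.sum(),np.median(Q[m],0).round() if m.any() else '')
kw=dict(y0=p[1],z0=p[2],th0=th0)
for th,n,nz in[(-30,318,110),(0,310,150),(0,290,160)]: print(th,*rel(th,n,nz=nz,**kw))
E
```

```text
23.38 [594.  271.  202.6] rot [[-0.001, 1.0, -0.0], [0.656, 0.0, -0.755], [-0.755, -0.001, -0.656]] q [ 0.62  0.77  0.98 -0.7   1.89  0.57] F [ 0.2 -0.3 -1.3] gap 0.169 29.999651312828064
pitch -49.00062208936756
side [126. 278.] [123, 275, 6, 6, 27] [639. 370.  27.] [633. 364.  20.] [649. 375.  32.]
side [148. 279.] [146, 277, 5, 6, 18] [583. 345.  29.] [578. 337.  25.] [589. 350.  34.]
side [255. 215.] [247, 212, 18, 7, 48] [477. -16.  48.] [449. -26.  44.] [506.  -6.  50.]
side in scoop 1 [ 14. -18.   9.]
top in scoop 1 [-38.  18.  23.]
-30 [-0.0409  0.0157  0.3316] (np.float64(232.3), np.float64(223.2))
0 [-0.0621  0.0676  0.8552] (np.float64(179.2), np.float64(205.2))
0 [-0.0828  0.0761  0.8552] (np.float64(159.2), np.float64(215.2))
```

carry_out --motion '[{"x":-0.02,"y":0,"z":0.004,"ax":0,"ay":0.16,"az":0,"jaw":0.05},{"x":-0.041,"y":0,"z":0.0157,"ax":0,"ay":0.33,"az":0,"jaw":0.05},{"x":-0.05,"y":0,"z":0.034,"ax":0,"ay":0.5,"az":0,"jaw":0.05},{"x":-0.057,"y":0,"z":0.05,"ax":0,"ay":0.68,"az":0,"jaw":0.05},{"x":-0.062,"y":0,"z":0.0676,"ax":0,"ay":0.855,"az":0,"jaw":0.05},{"x":-0.0828,"y":0,"z":0.0761,"ax":0,"ay":0.855,"az":0,"jaw":0.05},{"x":-0.0828,"y":0,"z":0.0761,"ax":0,"ay":0.855,"az":0,"jaw":0.05},{"x":-0.0828,"y":0,"z":0.0761,"ax":0,"ay":0.855,"az":0,"jaw":0.05}]'

```text
clock: 24.58
position: [593.9, 162.2, 216.2]
tool_rot: [0.706, 0.709, -0.001, 0.001]
wrist_force: [-0.8, 1.4, -0.4]
finger_gap: 0.169
finger_force: 30.0
```

```bash
python3 - <<'E'
from balls import *
log()
P0,R=(np.array([508.2,-283.8,55.1]),down(90.1))
to(P0+[0,0,120],R,'above lay'); to(P0,R,'lay')
# balls in basin, rest
p,d=viewer.grab_frame('side'); P=cloud('side',d); g=cv2.cvtColor(p,cv2.COLOR_RGB2GRAY)
m=(np.hypot(P[...,0]-593,P[...,1]-355.5)<72)&(P[...,2]>16)&(P[...,2]<50); cv2.imwrite('pics/x.png',p)
for v in range(255,300,1):
    r=''.join(('#' if g[v,u]>205 else '+') if m[v,u] else '.' for u in range(112,176))
    print(v,r)
E
```

```text
24.57 [593.9 162.2 216.2] rot [[-0.004, 1.0, 0.0], [1.0, 0.004, -0.002], [-0.002, 0.0, -1.0]] q [ 0.13  0.28  1.42 -0.    1.43  0.12] F [-0.8  1.4 -0.4] gap 0.169 29.999761283397675
above lay xyz [-0.4455 -0.0876  0.0421] rot [0.0005 0.0024 0.0025]
lay xyz [-0.4452 -0.0877  0.1621] rot [0.0005 0.0024 0.0025]
255 ................................................................
256 ................................................................
257 ................................................................
258 ................................+...............................
259 ....................+........++.................................
260 ........................+.......................................
261 ..................+...+.......++........+.......................
262 .................+..+......+...++.+.......+.....................
263 ............+.+...+.+.++.++.+++.........+.......................
264 ............+..++....+.+++..+......++........+..................
265 .........+...+++.++...++++...+++++.+..+.........................
266 ........+....++++.+++.+.+++
[... 1614 characters left out ...]
..........
290 ..........########++.+..........................................
291 .............#####+.............................................
292 ...............##+++............................................
293 .....+..........................................................
294 ......+.......+.................................................
295 ......+.+.+......................................+..+...........
296 .......++...+....+..........................+..+.+..............
297 ........++++.......................+..........+.................
298 .........+++++++++.+.+..................+...+.+.................
299 ..........++++++++.++...++......+........+......................
```

carry_out --motion '[{"x":-0.03,"y":-0.006,"z":0.003,"ax":0,"ay":0,"az":0,"jaw":0.05},{"x":-0.08,"y":-0.016,"z":0.007,"ax":0,"ay":0,"az":0,"jaw":0.05},{"x":-0.13,"y":-0.026,"z":0.012,"ax":0,"ay":0,"az":0,"jaw":0.05},{"x":-0.18,"y":-0.035,"z":0.017,"ax":0,"ay":0,"az":0,"jaw":0.05},{"x":-0.23,"y":-0.045,"z":0.022,"ax":0,"ay":0,"az":0,"jaw":0.05},{"x":-0.28,"y":-0.055,"z":0.026,"ax":0,"ay":0,"az":0,"jaw":0.05},{"x":-0.33,"y":-0.065,"z":0.031,"ax":0,"ay":0,"az":0,"jaw":0.05},{"x":-0.38,"y":-0.075,"z":0.036,"ax":0,"ay":0,"az":0,"jaw":0.05},{"x":-0.42,"y":-0.083,"z":0.04,"ax":0,"ay":0.001,"az":0.001,"jaw":0.05},{"x":-0.4455,"y":-0.0876,"z":0.042,"ax":0,"ay":0.002,"az":0.002,"jaw":0.05},{"x":-0.4455,"y":-0.0876,"z":0.042,"ax":0,"ay":0.002,"az":0.002,"jaw":0.05},{"x":-0.4455,"y":-0.0876,"z":0.042,"ax":0,"ay":0.002,"az":0.002,"jaw":0.05}]'

```text
clock: 26.12
position: [507.9, -283.4, 174.1]
tool_rot: [0.706, 0.708, 0.0, -0.001]
wrist_force: [0.1, 0.1, -2.2]
finger_gap: 0.168
finger_force: 30.0
```

```bash
python3 - <<'E'
from balls import *
log()
to([508.2,-283.8,56],down(90.1),'lay')
p,d=viewer.grab_frame('top'); P=cloud('top',d); g=cv2.cvtColor(p,cv2.COLOR_RGB2GRAY)
r=np.hypot(P[...,0]-593,P[...,1]-355.5); m=(r<76)
for v in range(152,204): print(v,''.join(('#' if P[v,u,2]>18 else ' ') if m[v,u] else '.' for u in range(122,178)))
j=(P[...,2]>90)&(P[...,2]<125)&(np.hypot(P[...,0]-453,P[...,1]-313)<50); print('jar',np.median(P[j],0).round(1),cv2.minEnclosingCircle(np.float32(P[j][:,:2])))
b=(P[...,2]>14)&(P[...,2]<50)&(np.abs(P[...,0]-597)<42)&(np.abs(P[...,1]-34)<120); print('pan leftovers',b.sum())
E
```

```text
26.12 [ 507.9 -283.4  174.1] rot [[-0.002, 1.0, -0.001], [1.0, 0.002, 0.001], [0.001, -0.001, -1.0]] q [-0.66  0.25  1.56  0.    1.34 -0.66] F [ 0.1  0.1 -2.2] gap 0.168 29.99979794025421
lay xyz [-0.0005  0.0004  0.1181] rot [-0.001  -0.0011  0.0007]
152 ........................................................
153 ........................................................
154 .....................#.##...............................
155 ....................#############.......................
156 ................####################....................
157 ..............########### ############..................
158 ..............##########   #    #######.................
159 ...........###########   ##          ###................
160 ...........#########   ######         ###...............
161 ............##### .   #######           ##..............
162 ...........######     ########           ##.............
163 ........########      ########            #.............
164 ..........#####       #######              #............
165 .........####          ######               #......
[... 1727 characters left out ...]
............######  ...#     ..................
195 ............................        ....................
196 ..........................       .......................
197 ........................................................
198 ........................................................
199 ........................................................
200 ........................................................
201 ........................................................
202 ........................................................
203 ........................................................
jar [455.4 312.7 106.6] ((454.35394287109375, 314.4098205566406), 17.548736572265625)
pan leftovers 411
```

All five balls lie in the basin and the jar stands on the coaster. Now I'll lay the scoop down.

carry_out --motion '[{"x":0,"y":0,"z":0.04,"ax":0,"ay":0,"az":0,"jaw":0.05},{"x":0,"y":0,"z":0.08,"ax":0,"ay":0,"az":0,"jaw":0.05},{"x":0,"y":0,"z":0.105,"ax":0,"ay":0,"az":0,"jaw":0.05},{"x":0,"y":0,"z":0.114,"ax":0,"ay":0,"az":0,"jaw":0.05},{"x":0,"y":0,"z":0.118,"ax":0,"ay":0,"az":0,"jaw":0.05},{"x":0,"y":0,"z":0.1185,"ax":0,"ay":0,"az":0,"jaw":0.05},{"x":0,"y":0,"z":0.1185,"ax":0,"ay":0,"az":0,"jaw":0.05},{"x":0,"y":0,"z":0.1185,"ax":0,"ay":0,"az":0,"jaw":0.5},{"x":0,"y":0,"z":0.1185,"ax":0,"ay":0,"az":0,"jaw":0.5},{"x":0,"y":0,"z":0.1185,"ax":0,"ay":0,"az":0,"jaw":0.5},{"x":0,"y":0,"z":0.1185,"ax":0,"ay":0,"az":0,"jaw":0.5},{"x":0,"y":0,"z":0.1185,"ax":0,"ay":0,"az":0,"jaw":0.5}]'

```text
clock: 27.68
position: [507.0, -285.3, 56.0]
tool_rot: [0.707, 0.707, -0.0, -0.0]
wrist_force: [0.2, 0.1, -0.4]
finger_gap: 0.501
finger_force: 0.0
```

carry_out --motion '[{"x":0,"y":0,"z":-0.03,"ax":0,"ay":0,"az":0,"jaw":0.5},{"x":0,"y":0,"z":-0.08,"ax":0,"ay":0,"az":0,"jaw":0.5},{"x":0,"y":0,"z":-0.12,"ax":0,"ay":0,"az":0,"jaw":0.5},{"x":0.05,"y":0,"z":-0.16,"ax":0,"ay":0,"az":0,"jaw":0.5},{"x":0.1,"y":-0.05,"z":-0.16,"ax":0,"ay":0,"az":0,"jaw":0.5},{"x":0.15,"y":-0.1,"z":-0.16,"ax":0,"ay":0,"az":0,"jaw":0.5},{"x":0.2,"y":-0.1,"z":-0.16,"ax":0,"ay":0,"az":0,"jaw":0.5},{"x":0.25,"y":-0.1,"z":-0.16,"ax":0,"ay":0,"az":0,"jaw":0.5},{"x":0.25,"y":-0.1,"z":-0.16,"ax":0,"ay":0,"az":0,"jaw":0.5},{"x":0.25,"y":-0.1,"z":-0.16,"ax":0,"ay":0,"az":0,"jaw":0.5}]'

```text
clock: 28.92
position: [407.3, -35.7, 216.2]
tool_rot: [0.707, 0.707, -0.0, 0.0]
wrist_force: [0.0, 0.2, 1.0]
finger_gap: 0.5
finger_force: 0.0
```

```bash
python3 - <<'E'
from balls import *
log()
p,d=viewer.grab_frame('top'); P=cloud('top',d)
def med(x,y): 
    m=(np.abs(P[...,0]-x)<12)&(np.abs(P[...,1]-y)<6)&(P[...,2]<130); return P[m][:,2].mean().round(1) if m.any() else None
print('trough floor z',[med(507.5,y) for y in(-230,-215,-200,-185,-170,-160)],'handle',[P[(np.abs(P[...,0]-507.5)<5)&(np.abs(P[...,1]-y)<4)][:,2].mean().round() for y in(-280,-300,-320,-340)])
E
```

```text
28.93 [407.3 -35.7 216.2] rot [[-0.001, 1.0, 0.0], [1.0, 0.001, -0.001], [-0.001, 0.0, -1.0]] q [-0.3  -0.17  1.9  -0.    1.41 -0.3 ] F [0.  0.2 1. ] gap 0.5 0.0
trough floor z [np.float64(3.6), np.float64(1.8), np.float64(2.4), np.float64(2.5), np.float64(3.7), np.float64(3.1)] handle [np.float64(65.0), np.float64(64.0), np.float64(76.0), np.float64(72.0)]
```

The scoop lies flat on the bench and the arm is clear, so I'm handing in.

```bash
python3 -c "
from plant import ctrl
print(ctrl.job_done())"
```

```text
the job is handed in; nothing more can be done
None
```

The job is handed in at about 29 s; no verdict came back. By my last camera checks the jar is upright on the coaster, all five balls are in the basin, and the scoop is flat on the bench in front of the riser with the arm clear.

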